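# Load the spacer magazine and lock its bolt with the spring clip

## Task

Load the spacer magazine: draw its bolt all the way back so the tube is clear, drop every steel spacer disc from the table flat into the tube, then slide the bolt fully shut over the tube. Last, press the grey spring clip down over the neck near the bolt's end until it snaps fully home, and let go; leave the other things on the table where they are.

Things in the scene. Friction and masses are not known exactly. Their poses are not given: they have to be found in the camera images.
- magazine: spacer magazine, fixed to the table: base plate 56 x 170 x 10 mm, an upright steel tube and two aluminium brackets 47 mm wide, 108 mm high, at y -46..-34 and +41..+59 mm, that carry a horizontal bolt across the tube's mouth. Origin: on the tube's axis at table level; z up, y along the bolt toward its grip, x across it. Place and yaw (within 0.12 rad) vary
- tube_mouth (a point): centre of the tube's rim, 76 mm above the table; bore 39 mm, outside 47 mm, slightly flared in the top 10 mm to 44 mm bore. From 48 mm above the table upward the tube is cut away on its +x and -x sides: two notches about 30 mm wide, so that fingers closing along x can lower a disc flat into the tube before letting go. Axes as the magazine
- tube_floor (a point): centre of the tube's inner floor, 10 mm above the table; axes as the magazine. A sprung black follower plate fills the tube: empty, its top stands 46 mm above this floor; it sinks about 12 mm under each disc (to the floor under four), so the top of the column stays 56 to 58 mm above the table until the fifth disc
- bolt (a joint): travel of the bolt along the magazine's +y, m: 0 = shut (stop collar near the bracket, bolt across the tube's mouth), 0.112 = fully back, tube clear (bolt tip 26 mm from the tube's axis). Starts 0 to 0.05, drags with about 2 N, stays where left. Bolt 22 mm thick, axis 90 mm above the table, underside 3 mm above the tube's rim
- bolt_grip (a point): middle of the black upright grip on the bolt: a post 14 x 14 mm (rim 20 x 18 mm at the top) from 103 to 151 mm above the table; the point is 135 mm above the table, moves with the bolt, and with the bolt shut is at y +66 mm in the magazine's frame. Axes as the magazine; pinch it from above across x or y
- bolt_neck (a point): middle of the bolt's neck (the groove), on the bolt's axis, 90 mm above the table: 16 mm thick, 30 mm long between the 22 mm bolt and its 22 mm end head (8 mm long). With the bolt shut it is at y -63 mm in the magazine's frame, outside the bracket, whose outer face is at -46 mm. Axes as the magazine, y along the bolt
- clip: grey C-shaped spring clip, loose, 64 g, 22 mm long (y, along its bore), about 35 mm across (x), two sprung jaws with flared lips below, upright tab on top. Origin: on the axis of its bore; z up through the tab, mouth toward -z. Starts standing on its lips, mouth down, origin 13 mm above the table. Either way round fits
- clip_bore (a point): the clip's origin, centre of its 16 mm bore. The mouth is 13 mm wide at rest; pressed straight down on the neck with 5 to 15 N the jaws spread and it snaps on, and this point then lies on the bolt's axis. Clip 22 mm, neck 30 mm: 4 mm to spare each side
- clip_tab (a point): middle of the clip's tab, 28 mm above the bore's axis; tab 10 mm thick (x), 20 mm along y, from 14 to 39 mm above the bore's axis: pinch it across its thickness (x)
- disc1: loose bright steel spacer disc, 36 mm diameter, 12 mm thick, 70 g, with a shallow recess in the top; there are three to five alike, the others are absent; starts lying flat on the table. Origin: centre of the underside (12 mm below the recessed face), z along the disc's axis
- disc2: loose bright steel spacer disc, 36 mm diameter, 12 mm thick, 70 g, with a shallow recess in the top; there are three to five alike, the others are absent; starts lying flat on the table. Origin: centre of the underside (12 mm below the recessed face), z along the disc's axis
- disc3: loose bright steel spacer disc, 36 mm diameter, 12 mm thick, 70 g, with a shallow recess in the top; there are three to five alike, the others are absent; starts lying flat on the table. Origin: centre of the underside (12 mm below the recessed face), z along the disc's axis
- disc4: loose bright steel spacer disc, 36 mm diameter, 12 mm thick, 70 g, with a shallow recess in the top; there are three to five alike, the others are absent; starts lying flat on the table. Origin: centre of the underside (12 mm below the recessed face), z along the disc's axis
- disc5: loose bright steel spacer disc, 36 mm diameter, 12 mm thick, 70 g, with a shallow recess in the top; there are three to five alike, the others are absent; starts lying flat on the table. Origin: centre of the underside (12 mm below the recessed face), z along the disc's axis
- mixing_cup: bystander: white mixing cup, 79 mm wide, 88 mm high; origin under its centre
- cream_wedge: bystander: cream cast block 66 x 130 x 45 mm at the table's front edge; origin under its centre
- chip_brush: bystander: chip brush 44 x 218 x 14 mm; origin under its centre
- bar_small: bystander: small cream cast bar 44 x 98 x 16 mm; origin under its centre
- marker: bystander: black marker 16 x 130 x 18 mm; origin under its centre

How it is judged:
By the outcome, as a careful person would: the job done as asked, in the order asked, and still so for the second after the job is handed in, with the robot touching nothing.
Of disc1, disc2, disc3, disc4, disc5 only 3 to 5 are there at a start; the rules pass over those that are not, and their reading is None.
At some moment in a run one of disc1, disc2, disc3, disc4, disc5 may be knocked a few centimetres aside while the robot is not near it.
It also fails if it takes over 210 s, if anything falls off the work surface, if the arm or the gripper's body presses on something with over 40 N, if the wrist force passes 120 N, or if a joint passes its speed limit or range.

## Robot

A 7-joint arm with a two-finger parallel gripper is mounted at the origin on a cart in front of the work surface, level with it; the furniture and walls round the work are solid. World frame = base frame: x ahead of the robot, y to its left, z up, the work surface at z = 0. Lengths are in m, angles in rad, forces in N, time in s.
With the tool pointing down it reaches from about 0.4 to 0.85 m from the base axis. Payload 10.4 kg.
Tool frame: the origin (TCP) lies midway between the tips of the shut fingers; the grasp point (between the pads) lies 19 mm behind it; y points along the fingers, x is the direction in which the jaws open and shut, and the axes are right-handed (so a half turn about y gives the same grasp; the last joint's range is limited). The gripper opens to 87 mm and grips with 3 to 60 N. Pads are 19 mm wide; open, the fingers measure 117 mm over their backs; the gripper's body (75 mm by 190 mm) begins 51 mm behind the grasp point.
Start: joints at [1.326, 0.332, -0.065, 1.46, 0.022, 1.35, -0.088], TCP at [0.138, -0.61, 0.223] pointing down, gripper open.
Joint ranges: [-2.6, 2.6], [-0.5, 2.12], [-1.47, 1.34], [0.16, 2.42], [-1.27, 4.41], [0.06, 2.06], [-2.6, 2.6]. Speed limits (rad/s): [2.22, 2.22, 2.79, 2.79, 3.14, 3.14, 3.14].

## Interface

Orientations are given as a unit quaternion [x, y, z, w].
In Python, from bench import r gives the robot as it stands. The module is installed in compiled form; this text tells all that it offers.
- The arm moves only by the tool arm_command, never from a script. Its argument "deltas" is one flat list of numbers, 6 for each row, row after row: the shift along the tool's x, y, z in m, then the turn, a rotation vector about the tool's x, y, z in degrees. In form: [tx, ty, tz, ax, ay, az, tx, ty, tz, ax, ay, az, ...]. A call has 1 to 8 rows; each row is the pose to reach, as a shift and turn from the pose commanded when the call began, along the tool's axes at that moment; what a row does not reach only later rows make up. A row lasts 1/8 s, in which the tool goes at most 62.5 mm and 10.7 degrees, less where a joint would pass 70% of its speed; a pose out of reach is approached as far as the arm can. A call with a gripper value outside its range is refused whole. "hand" is the opening, from 0 (shut) to 1 (fully open), set as the call begins (left out, the last holds). The fingers move at their own pace and stop on an object; "grip_force" is the grip in N (left out, the last holds). Time passes only in rows, so rows that repeat a pose let the fingers close. It gives the time, the measured TCP pose, the force and the opening at its end, in the units of the state.
- r.read_state(): the state, without advancing time (a new reading comes with each control period).
- r.camera(name): name is "scene" or "top" or "wrist"; returns a dict with "image" (384x512x3 uint8, red, green, blue), "intrinsics" (3x3 intrinsics, pixels), "world_from_camera" (4x4, takes a point from camera to world coordinates); the wrist camera has in their place "hand_eye" (4x4, takes a point from camera to tool coordinates, whose origin is the TCP and whose axes are the tool frame's). Camera axes: x right, y down, z forward; pixel columns grow to the right and rows downward; lengths in m; the calibration is good to about 2 mm. A picture is of the moment at which its call begins: read the wrist's pose just before it. There is no depth.
- r.close_job(): hands the job in, once; it reports no verdict.
Trained networks look in a picture, given as the dict that the camera call returned (one of the last four; its "shot" number tells which), for a name from the list of things; names that differ only in an ending like _2 or _b are one class to them, and where a whole thing is asked for, a point or a joint stands for the part that bears it (a point fixed in the world has none). Each returns a list of dicts, best first, with "conf" (0 to 1); they miss things now and then, are a little off and sometimes report something else, mostly with a low value. They report only what shows in the picture. A call takes as long as a camera call.
- r.boxes_of(picture, query): "centre" ([row, column] in pixels, amid what is visible of it).
- r.regions_of(picture, query): "region" (384x512 bool, what is visible of it) and "centre" ([row, column] in pixels, amid what is visible of it).
The state is a dict: "time": time; "joint_positions": joint angles; "joint_vel": joint speeds; "joint_torque": joint torques, N m; "ee_pos": TCP position; "eef_rot": TCP orientation; "ft_force": force on the tool from outside, world axes, zero at the start; "torque": the same for the moment, N m; "width": finger opening in m.
Only numpy, scipy, OpenCV 4.12 (cv2) and the standard library are available. Lean on these libraries where they do the work, as an engineer would, in place of code of your own. Each camera call takes 0.05 s, during which the arm holds its last target.

## Working session

There is one attempt and no reset: what is moved stays moved. The work goes in short steps, Python scripts to look and compute and a tool call to move; the robot and the scene stay as the last step left them, time stands still between calls to the robot, and variables do not carry over. Pictures are saved under pics/ and viewed, and the job is handed in when it is done.

Besides the shell and the picture viewer there is one more tool, called after "Call:" as name(argument=value, ...) on one line, values as JSON. arm_command: Moves the arm, as the interface text tells. Its arguments: {"type":"object","properties":{"deltas":{"type":"array","items":{"type":"number"}},"hand":{"type":"number"},"grip_force":{"type":"number"}},"required":["deltas"]}

```bash
mkdir -p pics; cat > h.py <<'E'
from bench import r
import numpy as np, cv2
from scipy.spatial.transform import Rotation as R
def save(p,name): cv2.imwrite('pics/'+name+'.png',cv2.cvtColor(p['image'],cv2.COLOR_RGB2BGR))
def tool():
    s=r.read_state(); T=np.eye(4); T[:3,:3]=R.from_quat(s['eef_rot']).as_matrix(); T[:3,3]=s['ee_pos']; return T
def shot(n):
    T=tool(); p=r.camera(n)
    p['W']=np.array(p['world_from_camera']) if n!='wrist' else T@np.array(p['hand_eye'])
    return p
def px2w(p,rc,z):
    K=np.array(p['intrinsics']); W=p['W']
    d=W[:3,:3]@np.linalg.inv(K)@np.array([rc[1],rc[0],1.]); o=W[:3,3]
    return o+d*(z-o[2])/d[2]
def w2px(p,X):
    K=np.array(p['intrinsics']); W=p['W']
    c=W[:3,:3].T@(np.array(X)-W[:3,3]); u=K@c; return np.array([u[1]/u[2],u[0]/u[2]])
E
python3 - <<'E'
from h import *
s=r.read_state()
for k in s: print(k,np.round(s[k],4))
print(np.round(tool(),3))
for n in ['scene','top','wrist']:
    p=shot(n); save(p,n+'0'); print(n,np.round(p['W'],3).tolist(),np.round(p['intrinsics'],1).tolist())
    for q in ['disc1','clip','clip_tab','tube_mouth','bolt_grip','bolt_neck','magazine','mixing_cup','cream_wedge','chip_brush','bar_small','marker']:
        print(q,[(np.round(b['centre']).tolist(),round(b['conf'],2)) for b in r.boxes_of(p,q)])
E
```

```text
time 0.0
joint_positions [ 1.3264  0.3329 -0.0647  1.4609  0.0216  1.3499 -0.0885]
joint_vel [-0.0002  0.0013 -0.0008 -0.0007  0.0001  0.0009 -0.0002]
joint_torque [-3.00000e-04 -6.23251e+01  2.40000e-02 -3.89900e+01 -6.15000e-02
  3.98000e-02  1.00000e-04]
ee_pos [ 0.1374 -0.6093  0.2218]
eef_rot [-0.552   0.442  -0.4412  0.5526]
ft_force [0.0685 0.2035 0.1516]
torque [-0.0181 -0.0192  0.0246]
width 0.0872
[[ 0.22  -0.     0.976  0.137]
 [-0.976  0.001  0.22  -0.609]
 [-0.001 -1.    -0.     0.222]
 [ 0.     0.     0.     1.   ]]
scene [[-0.769, -0.505, 0.392, 0.089], [-0.639, 0.595, -0.488, 0.486], [0.014, -0.626, -0.78, 0.919], [0.0, 0.0, 0.0, 1.0]] [[356.4, 0.0, 258.5], [0.0, 356.4, 196.7], [0.0, 0.0, 1.0]]
disc1 [([223.0, 275.0], 0.61), ([202.0, 302.0], 0.57), ([301.0, 206.0], 0.51), ([250.0, 254.0], 0.45), ([198.0, 219.0], 0.2)]
clip []
clip_tab [([168.0, 318.0], 0.65), ([300.0, 140.0], 0.45)]
tube_mouth [([199.0, 231.0], 0.67)]
bolt_grip [([198.0, 226.0], 0.58)]
bolt_neck [([200.0, 224.0], 0.55)]
magazine [([204.0, 226.0], 0.68), ([221.0, 275.0], 0.35)]
mixing_cup [([119.0, 301
[... 517 characters left out ...]
, 0.5)]
tube_mouth [([172.0, 255.0], 0.9), ([172.0, 247.0], 0.37)]
bolt_grip [([165.0, 249.0], 0.77)]
bolt_neck [([168.0, 245.0], 0.63)]
magazine [([174.0, 251.0], 0.63)]
mixing_cup [([155.0, 372.0], 0.75)]
cream_wedge [([235.0, 205.0], 0.8), ([216.0, 178.0], 0.69)]
chip_brush [([234.0, 280.0], 0.65)]
bar_small [([178.0, 149.0], 0.62)]
marker [([232.0, 154.0], 0.61)]
wrist [[0.22, -0.932, -0.287, 0.217], [-0.976, -0.21, -0.065, -0.591], [0.001, 0.295, -0.956, 0.384], [0.0, 0.0, 0.0, 1.0]] [[318.6, 0.0, 250.5], [0.0, 318.6, 191.4], [0.0, 0.0, 1.0]]
disc1 []
clip []
clip_tab []
tube_mouth []
bolt_grip []
bolt_neck []
magazine []
mixing_cup []
cream_wedge []
chip_brush []
bar_small []
marker []
```

View pics/scene0.png

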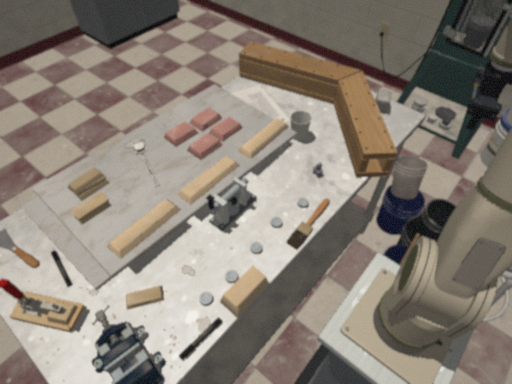

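View pics/top0.png

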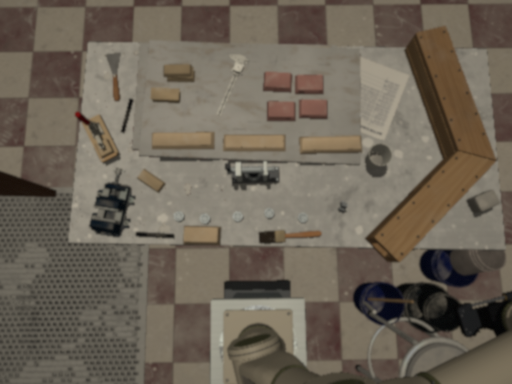

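```bash
python3 - <<'E'
import cv2
a=cv2.imread('pics/top0.png')[120:270,130:400]; cv2.imwrite('pics/topz.png',cv2.resize(a,None,fx=2.9,fy=2.9,interpolation=cv2.INTER_CUBIC))
a=cv2.imread('pics/scene0.png')[100:360,110:350]; cv2.imwrite('pics/scz.png',cv2.resize(a,None,fx=2.3,fy=2.3,interpolation=cv2.INTER_CUBIC))
E
```

```text
(no output)
```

View pics/topz.png

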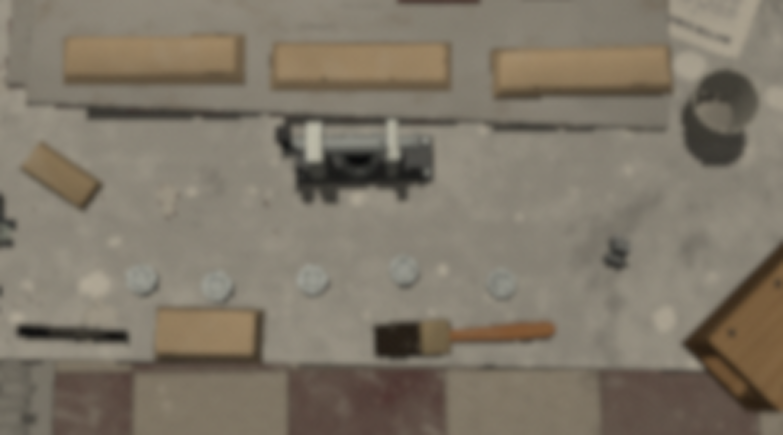

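View pics/scz.png

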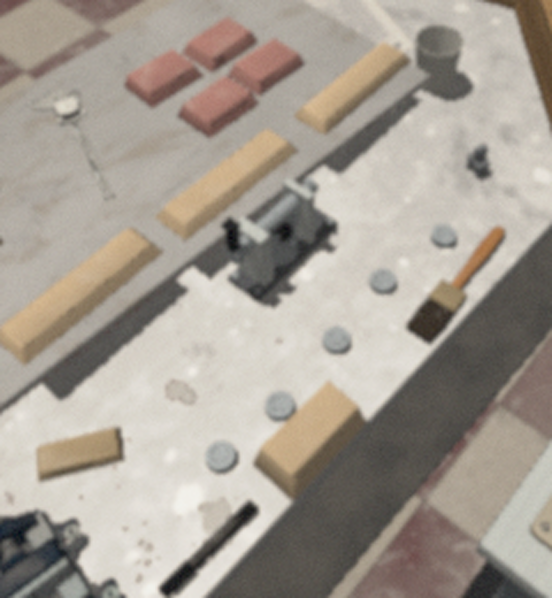

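Five discs lie in a row (topz x≈142, 216, 312, 404, 502). The magazine is centred around (360,155) with its grip at the left, and the clip is at (617,250).

```bash
cat >> h.py <<'E'
E
python3 - <<'E'
from h import *
for n in ['top','scene']:
    p=shot(n); g=cv2.cvtColor(p['image'],cv2.COLOR_RGB2GRAY)
    print(n)
    for q,z in [('disc1',.012),('clip_tab',.03),('clip',.02),('tube_mouth',.076),('bolt_grip',.135),('cream_wedge',.03),('mixing_cup',.08),('bar_small',.016),('marker',.01)]:
        for b in r.regions_of(p,q):
            m=b['region']; rc=np.argwhere(m).mean(0) if m.any() else b['centre']
            print(q,round(b['conf'],2),m.sum(),np.round(px2w(p,rc,z),3))
p=shot('top')
T=lambda u,v:(120+v/2.9,130+u/2.9)
print('grip end',px2w(p,T(284,138),.151),'brackets L',px2w(p,T(314,140),.108),'R',px2w(p,T(393,140),.108),'bolt end',px2w(p,T(432,140),.09))
print('table edge',px2w(p,T(300,362),0))
E
```

```text
top
disc1 0.66 76 [ 0.44  -0.043  0.012]
disc1 0.57 80 [0.433 0.272 0.012]
disc1 0.46 96 [0.424 0.181 0.012]
disc1 0.43 77 [ 0.423 -0.16   0.012]
disc1 0.31 877 [0.581 0.012 0.012]
disc1 0.21 262 [0.598 0.032 0.012]
clip_tab 0.56 76 [ 0.458 -0.297  0.03 ]
clip 0.52 875 [0.579 0.012 0.02 ]
tube_mouth 0.93 917 [0.567 0.012 0.076]
bolt_grip 0.63 313 [0.568 0.03  0.135]
cream_wedge 0.71 688 [0.364 0.187 0.03 ]
cream_wedge 0.55 85 [0.427 0.066 0.03 ]
mixing_cup 0.76 499 [ 0.624 -0.417  0.08 ]
mixing_cup 0.61 71 [0.417 0.173 0.08 ]
bar_small 0.69 338 [0.56  0.371 0.016]
marker 0.57 130 [0.37  0.349 0.01 ]
scene
disc1 0.69 109 [ 0.439 -0.04   0.012]
disc1 0.5 91 [ 0.421 -0.158  0.012]
disc1 0.48 136 [0.432 0.274 0.012]
disc1 0.45 310 [0.632 0.003 0.012]
disc1 0.41 131 [0.422 0.183 0.012]
clip_tab 0.64 105 [ 0.457 -0.293  0.03 ]
tube_mouth 0.81 1419 [0.563 0.036 0.076]
bolt_grip 0.77 322 [0.557 0.064 0.135]
bolt_grip 0.66 556 [ 0.322 -0.004  0.135]
cream_wedge 0.97 1222 [0.36  0.199 0.03 ]
cream_wedge 0.67 151 [0.417 0.19  0.03 ]
mixing_cup 0.86 507 [ 0.611 -0.401  0.08 ]
bar_small 0.65 622 [0.556 0.376 0.016]
marker 0.43 640 [0.559 0.376 0.01 ]
grip end [0.57203663 0.09069298 0.151     ] brackets L [0.57961227 0.05957966 0.108     ] R [ 0.57860322 -0.03045306  0.108     ] bolt end [ 0.58235474 -0.076067    0.09      ]
table edge [0.33316658 0.08201484 0.        ]
```

```bash
cat >> h.py <<'E'
def go(x,y,z,yaw=0.):
    """deltas in tool frame to put TCP at x,y,z, pointing down, tool x at world yaw (deg)"""
    s=r.read_state(); A=R.from_quat(s['eef_rot']).as_matrix(); c,sn=np.cos(np.radians(yaw)),np.sin(np.radians(yaw))
    X=np.array([c,sn,0]);Y=np.array([0,0,-1.]);B=np.stack([X,Y,np.cross(X,Y)],1)
    t=A.T@(np.array([x,y,z])-s['ee_pos']); w=np.degrees(R.from_matrix(A.T@B).as_rotvec())
    print('GO',np.round(t,4).tolist(),np.round(w,2).tolist(),'t=%.2f'%s['time'],'rows>=',round(max(np.linalg.norm(t)/.0625,np.linalg.norm(w)/10.7),1))
E
python3 - <<'E'
from h import *
go(0.32,-.33,.36,-40); go(.52,.0,.32,0)
E
```

```text
GO [-0.2327, -0.1374, 0.2395] [0.0, -37.29, 0.01] t=3.00 rows>= 5.8
GO [-0.5106, -0.0975, 0.5072] [0.0, -77.29, 0.01] t=3.00 rows>= 11.6
```

Call:
arm_command(deltas=[-0.02, -0.08, 0.02, 0, 0, 0, -0.06, -0.138, 0.06, 0, -9, 0, -0.1, -0.138, 0.1, 0, -18, 0, -0.15, -0.138, 0.15, 0, -27, 0, -0.19, -0.138, 0.2, 0, -35, 0, -0.2327, -0.1374, 0.2395, 0, -37.3, 0, -0.2327, -0.1374, 0.2395, 0, -37.3, 0], hand=0.6)

```text
time: 3.88
ee_pos: [0.3219, -0.3269, 0.3606]
eef_rot: [0.665, -0.24, 0.241, -0.665]
ft_force: [1.2, 0.1, 1.1]
width: 0.0525
```

```bash
python3 - <<'E'
from h import *
print(r.read_state()['ee_pos'],r.read_state()['joint_positions']);go(.52,.0,.32,0)
E
```

```text
[ 0.32192254 -0.32686355  0.36058504] [ 1.07304941 -0.06049054 -0.35657925  1.61526257 -0.02080022  1.58164177
  0.02374574]
GO [-0.0565, 0.0404, 0.378] [0.05, -39.71, 0.07] t=3.88 rows>= 6.1
```

Call:
arm_command(deltas=[-0.01, 0.007, 0.06, 0, -8, 0, -0.02, 0.014, 0.12, 0, -16, 0, -0.03, 0.02, 0.18, 0, -24, 0, -0.04, 0.027, 0.24, 0, -32, 0, -0.05, 0.034, 0.3, 0, -39.7, 0, -0.0565, 0.04, 0.35, 0, -39.7, 0, -0.0565, 0.04, 0.378, 0, -39.7, 0, -0.0565, 0.04, 0.378, 0, -39.7, 0])

```text
time: 4.88
ee_pos: [0.5201, -0.002, 0.3197]
eef_rot: [-0.707, 0.001, -0.0, 0.708]
ft_force: [-0.2, 0.4, 0.1]
width: 0.0521
```

```bash
python3 - <<'E'
from h import *
print(np.round(r.read_state()['joint_positions'],2))
p=shot('wrist'); save(p,'w1')
for q,z in [('disc1',.012),('clip_tab',.04),('clip',.02),('tube_mouth',.076),('bolt_grip',.135),('bolt_neck',.09)]:
    for b in r.regions_of(p,q):
        m=b['region']; rc=np.argwhere(m).mean(0)
        print(q,round(b['conf'],2),m.sum(),np.round(b['centre']),np.round(px2w(p,rc,z),4))
E
```

```text
[ 0.64  0.13 -0.78  1.54  0.09  1.51 -0.15]
disc1 0.81 688 [ 12. 177.] [0.4255 0.1803 0.012 ]
disc1 0.81 530 [100. 188.] [0.4315 0.0673 0.012 ]
disc1 0.57 445 [178. 200.] [ 0.4421 -0.0413  0.012 ]
clip_tab 0.7 310 [322. 214.] [ 0.4623 -0.2814  0.04  ]
clip 0.89 346 [324. 214.] [ 0.4592 -0.2973  0.02  ]
tube_mouth 0.94 5215 [136. 294.] [0.5732 0.0252 0.076 ]
bolt_grip 0.83 2080 [134. 297.] [0.5723 0.0409 0.135 ]
bolt_grip 0.61 3240 [ 24. 133.] [0.4059 0.1408 0.135 ]
bolt_neck 0.94 2192 [135. 299.] [0.5789 0.0367 0.09  ]
bolt_neck 0.32 5392 [136. 292.] [0.5715 0.0276 0.09  ]
```

View pics/w1.png

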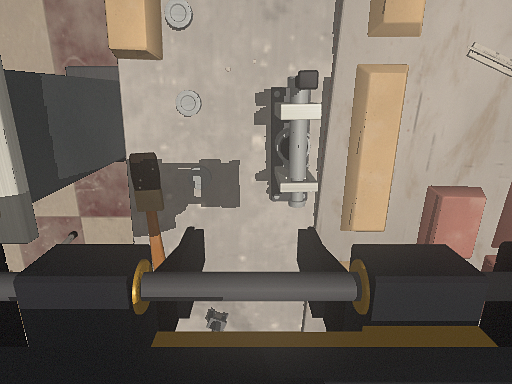

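```bash
python3 - <<'E'
import cv2
a=cv2.imread('pics/w1.png')[55:225,235:345]; cv2.imwrite('pics/w1z.png',cv2.resize(a,None,fx=3.5,fy=3.5,interpolation=cv2.INTER_CUBIC))
E
```

```text
(no output)
```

View pics/w1z.png

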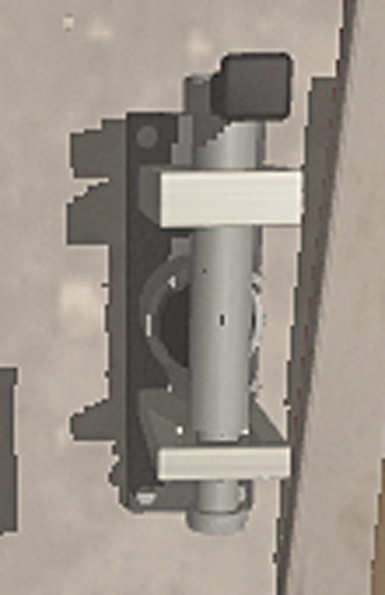

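```bash
python3 - <<'E'
from h import *
p=shot('wrist')
f=lambda u,v,z:px2w(p,(55+v/3.5-.36,235+u/3.5-.36),z)
L=f(231.5,199,.108); Rr=f(224,462.5,.108); g=f(257,85,.151); 
print('cam',p['W'][:3,3]);print('L',L,'R',Rr,'g',g)
print('widths',f(162,199,.108),f(302,199,.108),f(157,462,.108),f(290,462,.108))
print('edges y',f(231,170,.108)[1],f(231,226,.108)[1],f(224,447,.108)[1],f(224,478,.108)[1])
d=L-Rr; print('yaw deg',np.degrees(np.arctan2(-d[0],d[1])),np.linalg.norm(d[:2]))
u=d/np.linalg.norm(d); o=Rr+u*.040; print('origin',o, 'grip y',np.dot(g-o,u), 'lateral', (g-o)[:2]@np.array([u[1],-u[0]]))
print('bolt end head', f(217,518,.09), f(217,435,.101))
E
```

```text
cam [0.51982471 0.07691547 0.4816573 ]
L [0.57708583 0.05620046 0.108     ] R [ 0.57803659 -0.03319051  0.108     ] g [0.57639459 0.0895327  0.151     ]
widths [0.55446285 0.05635312 0.108     ] [0.6000352 0.0560456 0.108    ] [ 0.55463552 -0.03284894  0.108     ] [ 0.60107557 -0.03316574  0.108     ]
edges y 0.06530564594826892 0.047602201202415165 -0.02757231700049184 -0.03885704641132841
yaw deg 0.6093725868783487 0.08939602664957637
origin [0.57761118 0.00680723 0.108     ] grip y 0.08273373337552817 lateral -0.000336703175921429
bolt end head [ 0.57905452 -0.05998283  0.09      ] [ 0.57627157 -0.02511529  0.101     ]
```

```bash
python3 - <<'E'
from h import *
go(.5764,.0895,.19,0.6); go(.5764,.0895,.118,0.6)
E
```

```text
GO [0.0563, 0.1301, 0.0948] [0.04, -0.97, 0.02] t=5.28 rows>= 2.7
GO [0.0563, 0.2021, 0.0949] [0.04, -0.97, 0.02] t=5.28 rows>= 3.7
```

Call:
arm_command(deltas=[0.02, 0.03, 0.035, 0, -0.5, 0, 0.04, 0.07, 0.07, 0, -1, 0, 0.056, 0.11, 0.094, 0, -1, 0, 0.0563, 0.13, 0.0949, 0, -1, 0, 0.0563, 0.15, 0.0949, 0, -1, 0, 0.0563, 0.18, 0.0949, 0, -1, 0, 0.0563, 0.2, 0.0949, 0, -1, 0, 0.0563, 0.202, 0.0949, 0, -1, 0])

```text
time: 6.28
ee_pos: [0.5759, 0.0894, 0.1171]
eef_rot: [0.707, 0.003, -0.004, -0.707]
ft_force: [-0.1, -0.0, 0.4]
width: 0.052
```

Call:
arm_command(deltas=[0, 0, 0, 0, 0, 0, 0, 0, 0, 0, 0, 0, 0, 0, 0, 0, 0, 0, 0, 0, 0, 0, 0, 0], hand=0, grip_force=25)

```text
time: 6.78
ee_pos: [0.5765, 0.0905, 0.1183]
eef_rot: [0.707, 0.005, -0.004, -0.707]
ft_force: [-0.4, -0.3, -0.3]
width: 0.0204
```

```bash
python3 - <<'E'
from h import *
s=r.read_state();print(s['ee_pos'],s['width'],s['ft_force']); go(.5764-.001,.0895+.096,.118,0.6)
p=shot('wrist'); save(p,'w2')
E
```

```text
[0.57654997 0.09051218 0.11826989] 0.020374953247194027 [-0.35725799 -0.34217877 -0.27981475]
GO [0.0, 0.0003, 0.095] [0.01, 0.11, 0.03] t=6.78 rows>= 1.5
```

View pics/w2.png

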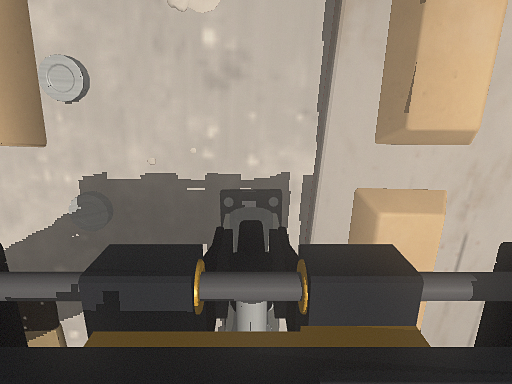

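The grip is pinched on its rim (width 20 mm), centred at about (250,225). Pulling the bolt back.

Call:
arm_command(deltas=[0, 0, 0.015, 0, 0, 0, 0, 0, 0.03, 0, 0, 0, 0, 0, 0.045, 0, 0, 0, 0, 0, 0.06, 0, 0, 0, 0, 0, 0.075, 0, 0, 0, 0, 0, 0.088, 0, 0, 0, 0, 0, 0.095, 0, 0, 0, 0, 0, 0.098, 0, 0, 0])

```text
time: 7.82
ee_pos: [0.575, 0.1867, 0.1179]
eef_rot: [0.708, 0.004, -0.004, -0.706]
ft_force: [-6.7, -14.3, 10.5]
width: 0.0135
```

Call:
arm_command(deltas=[0, 0, 0.002, 0, 0, 0, 0, 0, 0.002, 0, 0, 0])

```text
time: 8.07
ee_pos: [0.575, 0.1867, 0.1179]
eef_rot: [0.709, 0.003, -0.004, -0.705]
ft_force: [-7.4, -14.5, 10.7]
width: 0.0138
```

Call:
arm_command(deltas=[0, 0, -0.003, 0, 0, 0, 0, 0, -0.003, 0, 0, 0, 0, 0, -0.003, 0, 0, 0, 0, -0.03, -0.003, 0, 0, 0, 0, -0.06, -0.003, 0, 0, 0, 0, -0.1, -0.06, 0, 0, 0, 0, -0.12, -0.11, 0, 0, 0, 0, -0.12, -0.11, 0, 0, 0], hand=0.6)

```text
time: 9.07
ee_pos: [0.5782, 0.0754, 0.2396]
eef_rot: [0.708, 0.003, -0.001, -0.706]
ft_force: [-0.5, 0.1, -1.2]
width: 0.0522
```

```bash
python3 - <<'E'
from h import *
print(np.round(r.read_state()['joint_positions'],2))
p=shot('wrist'); save(p,'w3')
a=p['image'][:230,120:420]; cv2.imwrite('pics/w3z.png',cv2.cvtColor(cv2.resize(a,None,fx=2.6,fy=2.6,interpolation=cv2.INTER_CUBIC),cv2.COLOR_RGB2BGR))
E
```

```text
[ 0.45  0.33 -0.82  1.52  0.25  1.39 -0.38]
```

View pics/w3z.png

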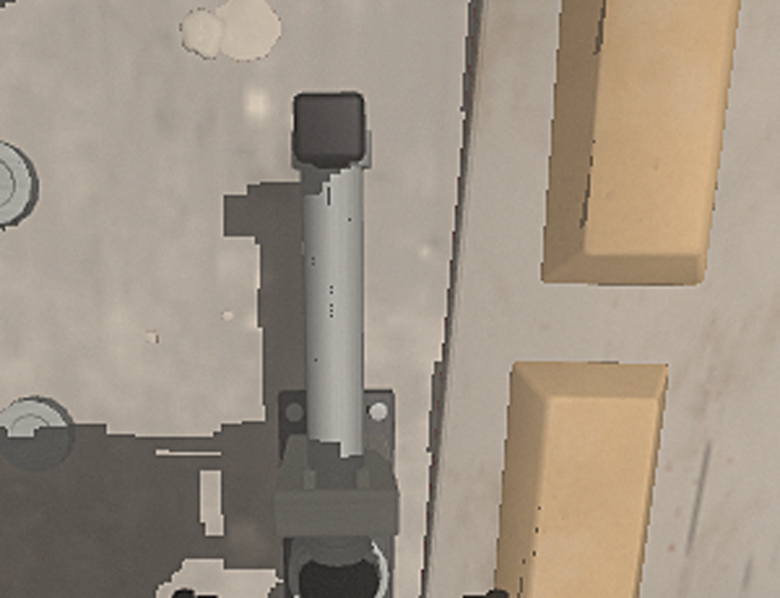

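The bolt is back, with its grip at (330,125) and the tube clear at (340,575). Moving so the tube and the right-hand discs are in view.

Call:
arm_command(deltas=[-0.02, -0.01, -0.05, 0, 0, 0, -0.04, -0.02, -0.1, 0, 0, 0, -0.06, -0.03, -0.14, 0, 0, 0, -0.06, -0.03, -0.15, 0, 0, 0, -0.06, -0.03, -0.15, 0, 0, 0])

```text
time: 9.75
ee_pos: [0.5185, -0.0693, 0.2674]
eef_rot: [-0.707, -0.005, 0.005, 0.707]
ft_force: [-0.1, 1.0, -0.7]
width: 0.0522
```

```bash
python3 - <<'E'
from h import *
print(np.round(r.read_state()['ee_pos'],4))
p=shot('wrist'); save(p,'w4')
for q,z in [('disc1',.012),('clip_tab',.04),('clip',.02)]:
    for b in r.regions_of(p,q):
        m=b['region']; rc=np.argwhere(m).mean(0)
        print(q,round(b['conf'],2),m.sum(),np.round(b['centre']),np.round(px2w(p,rc,z),4))
a=p['image'][20:240,120:420]; cv2.imwrite('pics/w4z.png',cv2.cvtColor(cv2.resize(a,None,fx=2.6,fy=2.6,interpolation=cv2.INTER_CUBIC),cv2.COLOR_RGB2BGR))
E
```

```text
[ 0.5185 -0.0693  0.2674]
disc1 0.92 806 [ 45. 180.] [0.4315 0.0665 0.012 ]
disc1 0.89 500 [223. 182.] [ 0.4242 -0.1566  0.012 ]
disc1 0.64 577 [138. 193.] [ 0.4424 -0.0426  0.012 ]
clip_tab 0.92 374 [309. 210.] [ 0.4624 -0.2893  0.04  ]
clip 0.64 345 [311. 210.] [ 0.4588 -0.3066  0.02  ]
```

View pics/w4z.png

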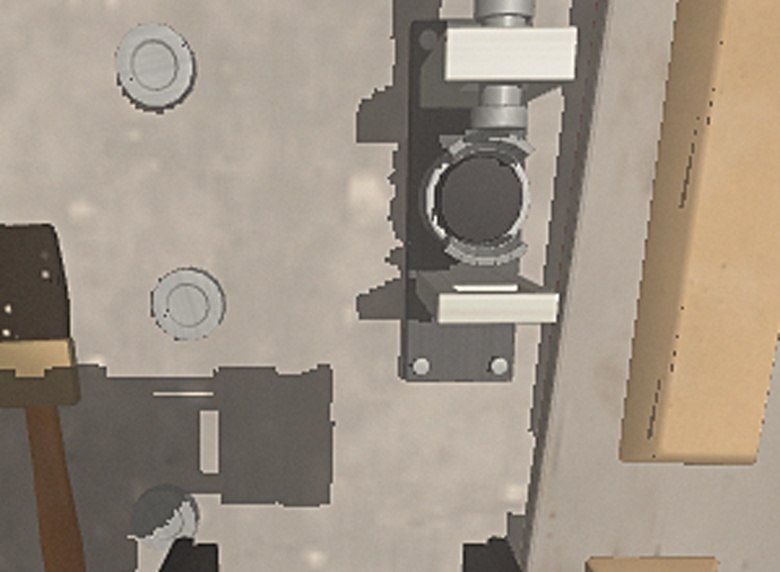

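```bash
python3 - <<'E'
from h import *
p=shot('wrist')
f=lambda u,v,z:px2w(p,(20+v/2.6-.31,120+u/2.6-.31),z)
L=f(510.5,53,.108); Rr=f(498,308,.108)
d=L-Rr; u=d/np.linalg.norm(d)
print('L',L,'R',Rr,'yaw deg',np.degrees(np.arctan2(-d[0],d[1])),np.linalg.norm(d), 'o',Rr+u*.04,L-u*.05)
print('fol',f(484,198,.056),f(439,198,.056),f(524,198,.056),f(484,153,.056),f(484,243,.056))
print('brush right',f(68,330,.014),f(85,520,.01),'bolt tip',f(498,127,.09))
E
```

```text
L [0.57685331 0.06124365 0.108     ] R [ 0.57883291 -0.0285274   0.108     ] yaw deg 1.2632650546636393 0.08979287272792458 o [0.57795106 0.01146288 0.108     ] [0.57795563 0.0112558  0.108     ]
fol [0.57936494 0.01176245 0.056     ] [0.55995328 0.0114664  0.056     ] [0.59661882 0.01202559 0.056     ] [0.57815004 0.03006218 0.056     ] [ 0.5806176  -0.00710611  0.056     ]
brush right [ 0.38146638 -0.05511824  0.014     ] [ 0.3809692  -0.15950708  0.01      ] bolt tip [0.5773562  0.03801318 0.09      ]
```

```bash
python3 - <<'E'
from h import *
print(np.round(r.read_state()['ee_pos'],4), r.read_state()['time'])
p=shot('wrist'); save(p,'w5'); print(np.abs(p['image'].astype(int)-cv2.cvtColor(cv2.imread('pics/w4.png'),cv2.COLOR_BGR2RGB)).mean())
for q,z in [('disc1',.012),('clip_tab',.04)]:
    for b in r.regions_of(p,q):
        m=b['region']; rc=np.argwhere(m).mean(0)
        print(q,round(b['conf'],2),m.sum(),np.round(b['centre']),np.round(px2w(p,rc,z),4))
a=p['image'][20:240,120:420]; cv2.imwrite('pics/w5z.png',cv2.cvtColor(cv2.resize(a,None,fx=2.6,fy=2.6,interpolation=cv2.INTER_CUBIC),cv2.COLOR_RGB2BGR))
np.save('w5W.npy',p['W'])
E
```

```text
[ 0.5186 -0.0686  0.2676] 10.0
3.1266632080078125
disc1 0.69 494 [220. 182.] [ 0.4244 -0.1569  0.012 ]
disc1 0.56 790 [ 41. 182.] [0.4314 0.0668 0.012 ]
clip_tab 0.27 782 [ 44. 181.] [0.4372 0.0631 0.04  ]
```

View pics/w5z.png

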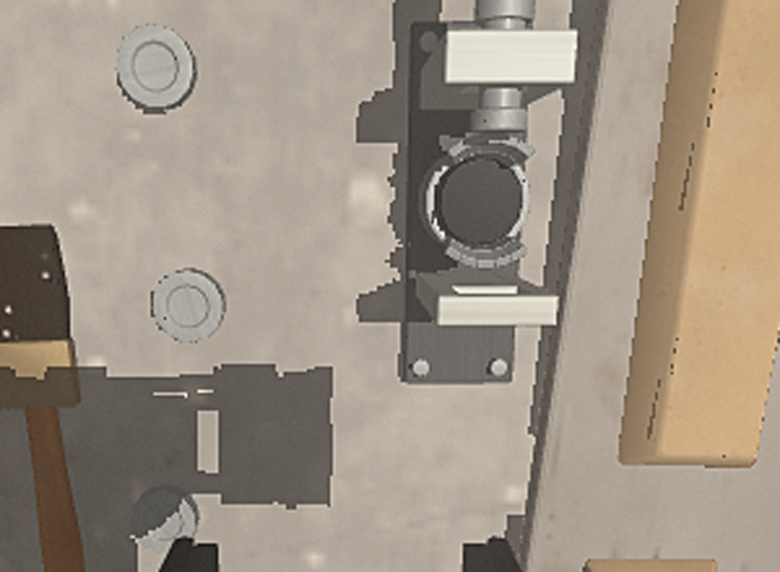

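Follower disc at (483,200), discs at (155,66), (187,305), (165,515). The tube axis is about (0.578, 0.011) with yaw about 1°. Picking disc A.

```bash
python3 - <<'E'
from h import *
go(.4424,-.0426,.06,1);go(.4424,-.0426,.003,1)
E
```

```text
GO [-0.0757, 0.2078, 0.0279] [-0.02, -0.23, -0.01] t=10.15 rows>= 3.6
GO [-0.0757, 0.2648, 0.0279] [-0.02, -0.23, -0.01] t=10.15 rows>= 4.4
```

Call:
arm_command(deltas=[-0.03, 0.05, 0.01, 0, 0, 0, -0.06, 0.1, 0.02, 0, 0, 0, -0.0757, 0.15, 0.0279, 0, 0, 0, -0.0757, 0.19, 0.0279, 0, 0, 0, -0.0757, 0.22, 0.0279, 0, 0, 0, -0.0757, 0.24, 0.0279, 0, 0, 0, -0.0757, 0.25, 0.0279, 0, 0, 0, -0.0757, 0.25, 0.0279, 0, 0, 0])

```text
time: 11.15
ee_pos: [0.4422, -0.043, 0.0178]
eef_rot: [-0.707, -0.004, 0.005, 0.707]
ft_force: [0.2, -0.4, -0.0]
width: 0.0519
```

```bash
python3 - <<'E'
from h import *
go(.4424,-.0426,.003,1);p=shot('wrist'); save(p,'w6')
for b in r.regions_of(p,'disc1'):
        m=b['region']; rc=np.argwhere(m).mean(0)
        print(round(b['conf'],2),m.sum(),np.round(b['centre']),np.round(px2w(p,rc,.012),4))
E
```

```text
GO [0.0002, 0.0148, 0.0004] [-0.02, -0.28, -0.04] t=11.15 rows>= 0.2
0.92 2948 [237. 247.] [ 0.4413 -0.0399  0.012 ]
0.59 4392 [ 32. 231.] [0.4306 0.0662 0.012 ]
```

View pics/w6.png

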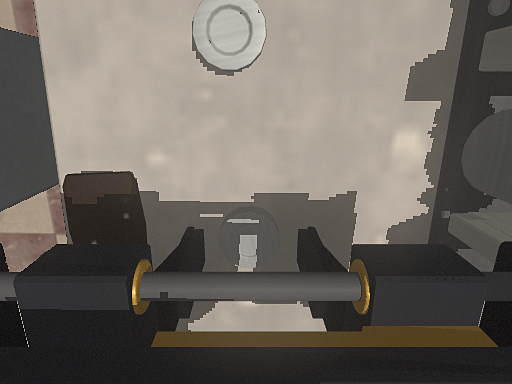

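```bash
python3 - <<'E'
from h import *
p=shot('wrist')
print(w2px(p,(.4424,-.0426,.012)),w2px(p,(.4424,-.0246,.012)),w2px(p,(.4424,-.0606,.012)),w2px(p,(.4244,-.0426,.012)),w2px(p,(.4604,-.0426,.012)),'tcp',w2px(p,tool()[:3,3]))
a=p['image'][190:290,180:320]; a=cv2.convertScaleAbs(a,alpha=1.8); cv2.imwrite('pics/w6z.png',cv2.cvtColor(cv2.resize(a,None,fx=5,fy=5,interpolation=cv2.INTER_CUBIC),cv2.COLOR_RGB2BGR))
E
```

```text
[239.68655534 249.70327926] [210.567538   250.07475668] [267.17649854 249.35258428] [239.34921282 218.63558648] [240.02360144 280.74367258] tcp [246.18534776 250.72372587]
```

View pics/w6z.png

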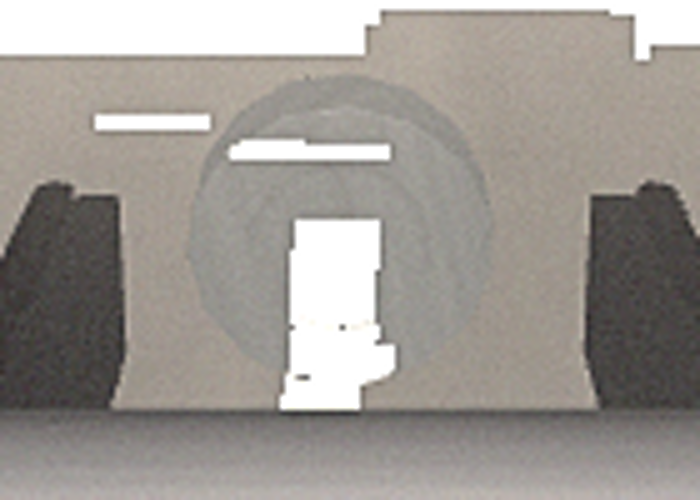

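The disc's top face is centred near (248,238) between the fingers, which matches the prediction. Descending and gripping.

Call:
arm_command(deltas=[-0.0005, 0.008, 0, 0, 0, 0, -0.0005, 0.0145, 0, 0, 0, 0, -0.0005, 0.0145, 0, 0, 0, 0])

```text
time: 11.68
ee_pos: [0.4413, -0.0432, 0.0029]
eef_rot: [-0.707, -0.004, 0.005, 0.707]
ft_force: [-0.3, -0.0, 0.5]
width: 0.052
```

Call:
arm_command(deltas=[0, 0, 0, 0, 0, 0, 0, 0, 0, 0, 0, 0, 0, 0, 0, 0, 0, 0, 0, 0, 0, 0, 0, 0], hand=0, grip_force=20)

```text
time: 12.18
ee_pos: [0.4419, -0.0433, 0.0036]
eef_rot: [0.707, 0.004, -0.004, -0.707]
ft_force: [0.1, 0.1, 1.1]
width: 0.035
```

Call:
arm_command(deltas=[0, -0.02, 0, 0, 0, 0, 0, -0.05, 0, 0, 0, 0, 0, -0.09, 0, 0, 0, 0, 0, -0.117, 0, 0, 0, 0])

```text
time: 12.68
ee_pos: [0.4421, -0.0433, 0.122]
eef_rot: [0.707, 0.005, -0.004, -0.707]
ft_force: [0.5, -0.5, -0.1]
width: 0.035
```

```bash
python3 - <<'E'
from h import *
print(r.read_state()['ee_pos'],r.read_state()['width']);go(.5785,.0107,.12,1.1);p=shot('wrist'); save(p,'w7')
a=p['image'][190:290,180:320]; a=cv2.convertScaleAbs(a,alpha=1.3); cv2.imwrite('pics/w7z.png',cv2.cvtColor(cv2.resize(a,None,fx=5,fy=5,interpolation=cv2.INTER_CUBIC),cv2.COLOR_RGB2BGR))
E
```

```text
[ 0.44211044 -0.0432515   0.12202769] 0.03501270378962768
GO [0.1371, 0.0022, 0.0522] [0.03, -0.38, 0.07] t=12.68 rows>= 2.3
```

View pics/w7z.png

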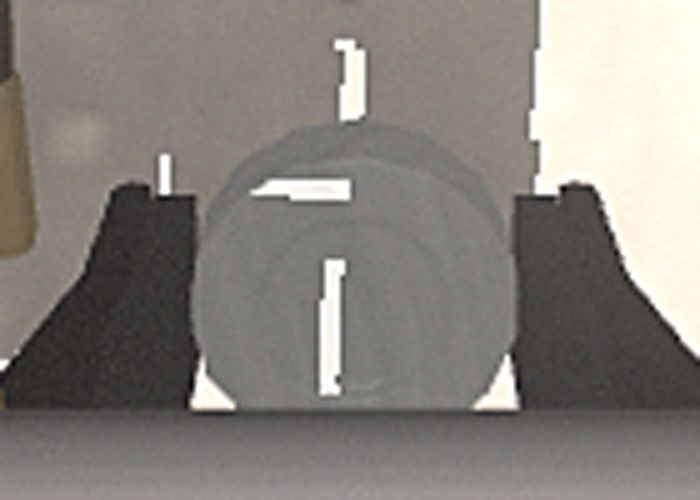

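```bash
cat >> h.py <<'E'
def discoff(p,row,h=.0085):
    "tool-z offset of held disc centre from TCP, from row of top face's far edge"
    T=p['T']
    for o in np.arange(-.01,.0101,.0005):
        X=T[:3,3]+T[:3,2]*(o+.018)-T[:3,1]*h
        if w2px(p,X)[0]<row: return o
E
python3 - <<'E'
from h import *
p=shot('wrist'); p['T']=tool(); print(discoff(p,221.6),discoff(p,220.6))
go(.5785,.0107,.12,1.1);go(.5785,.0107,.062,1.1)
E
```

```text
8.673617379884035e-18 0.0005000000000000091
GO [0.1357, 0.0035, 0.0525] [0.1, -0.4, 0.24] t=12.78 rows>= 2.3
GO [0.1354, 0.0615, 0.0526] [0.1, -0.4, 0.24] t=12.78 rows>= 2.5
```

Call:
arm_command(deltas=[0.03, 0.003, 0.015, 0, 0, 0, 0.08, 0.003, 0.035, 0, -0.4, 0, 0.12, 0.003, 0.05, 0, -0.4, 0, 0.1357, 0.003, 0.0525, 0, -0.4, 0, 0.1357, 0.003, 0.0525, 0, -0.4, 0, 0.1357, 0.003, 0.0525, 0, -0.4, 0])

```text
time: 13.52
ee_pos: [0.5759, 0.0107, 0.1167]
eef_rot: [0.707, 0.006, -0.007, -0.707]
ft_force: [-1.0, 0.5, -0.7]
width: 0.0349
```

```bash
python3 - <<'E'
from h import *
p=shot('wrist'); save(p,'w8');print(r.read_state()['ee_pos'],r.read_state()['width'])
go(.5785,.0107,.075,1.1)
E
```

```text
[0.57596512 0.01048061 0.11700374] 0.03516579186703985
GO [0.0026, 0.042, 0.0002] [0.03, -0.01, -0.05] t=13.57 rows>= 0.7
```

View pics/w8.png

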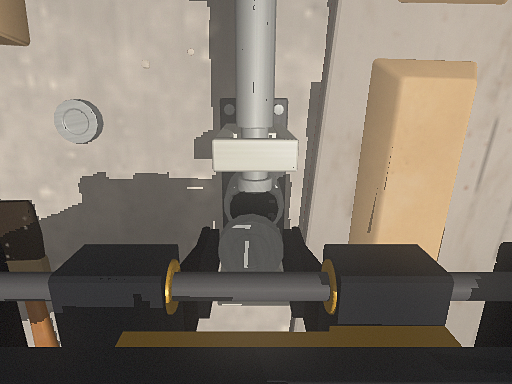

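The disc at (250,245) hangs just short of the tube mouth (253,205). Lowering with a small x correction.

Call:
arm_command(deltas=[0.0026, 0.01, 0, 0, 0, 0, 0.0026, 0.02, 0, 0, 0, 0, 0.0026, 0.03, 0, 0, 0, 0, 0.0026, 0.037, 0, 0, 0, 0, 0.0026, 0.037, 0, 0, 0, 0, 0.0026, 0.037, 0, 0, 0, 0])

```text
time: 14.32
ee_pos: [0.5796, 0.011, 0.0807]
eef_rot: [0.707, 0.007, -0.007, -0.707]
ft_force: [0.9, 0.1, -1.2]
width: 0.0352
```

```bash
python3 - <<'E'
from h import *
p=shot('wrist'); save(p,'w9');s=r.read_state();print(s['ee_pos'],s['width'],s['ft_force'])
go(.5785,.0107,.061,1.1)
E
```

```text
[0.57974994 0.01102152 0.08080425] 0.03496946563552086 [ 0.50067874 -0.36834952 -1.08987908]
GO [-0.0013, 0.0198, -0.0003] [0.0, 0.01, 0.04] t=14.38 rows>= 0.3
```

View pics/w9.png

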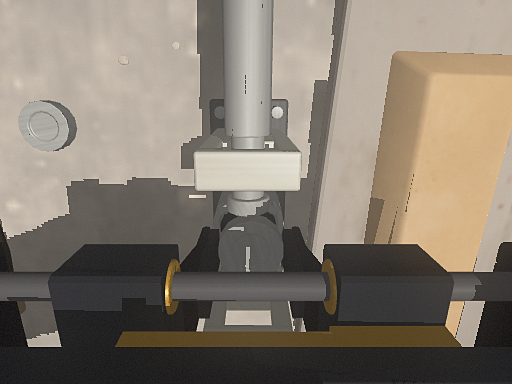

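Call:
arm_command(deltas=[-0.0015, 0.005, -0.0003, 0, 0, 0, -0.0015, 0.01, -0.0003, 0, 0, 0, -0.0015, 0.014, -0.0003, 0, 0, 0, -0.0015, 0.018, -0.0003, 0, 0, 0, -0.0015, 0.0195, -0.0003, 0, 0, 0, -0.0015, 0.0195, -0.0003, 0, 0, 0])

```text
time: 15.12
ee_pos: [0.578, 0.0106, 0.0608]
eef_rot: [0.707, 0.007, -0.007, -0.707]
ft_force: [0.1, -0.1, 0.0]
width: 0.0349
```

Call:
arm_command(deltas=[0, 0, 0, 0, 0, 0, 0, 0, 0, 0, 0, 0, 0, 0, 0, 0, 0, 0], hand=0.55)

```text
time: 15.5
ee_pos: [0.5781, 0.0106, 0.0611]
eef_rot: [0.707, 0.007, -0.007, -0.707]
ft_force: [-0.3, -0.6, 0.1]
width: 0.0473
```

Call:
arm_command(deltas=[0, -0.03, 0, 0, 0, 0, 0, -0.06, 0, 0, 0, 0, -0.03, -0.1, -0.02, 0, 0, 0, -0.06, -0.14, -0.06, 0, 0, 0, -0.08, -0.16, -0.1, 0, 0, 0, -0.08, -0.16, -0.1, 0, 0, 0])

```text
time: 16.25
ee_pos: [0.4995, -0.0949, 0.2227]
eef_rot: [0.708, 0.006, -0.004, -0.706]
ft_force: [0.5, 0.8, -0.5]
width: 0.0481
```

```bash
python3 - <<'E'
from h import *
p=shot('wrist'); save(p,'w10');s=r.read_state();print(s['ee_pos'],s['width'],s['ft_force'],np.round(s['joint_positions'],2))
for b in r.regions_of(p,'disc1'):
        m=b['region']; rc=np.argwhere(m).mean(0)
        print(round(b['conf'],2),m.sum(),np.round(b['centre']),np.round(px2w(p,rc,.012),4))
E
```

```text
[ 0.49981709 -0.09260051  0.22178203] 0.047791447528542745 [ 0.57782628 -0.1727808  -0.12080961] [ 0.85  0.15 -0.82  1.73  0.11  1.31  0.03]
0.98 954 [ 14. 187.] [0.4316 0.0639 0.012 ]
0.77 1237 [ 65. 333.] [0.5876 0.0141 0.012 ]
0.56 671 [214. 188.] [ 0.4243 -0.1578  0.012 ]
```

View pics/w10.png

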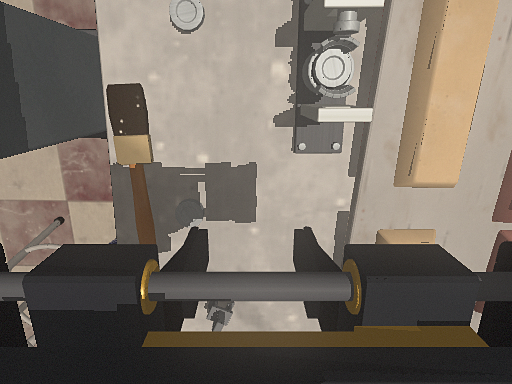

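Disc 1 sits flat in the tube at (333,67). Next is disc D at (188,212), near the brush handle, so I'll turn the jaws 60°.

```bash
python3 - <<'E'
from h import *
go(.4243,-.1575,.05,61)
E
```

```text
GO [-0.0769, 0.1711, -0.065] [0.04, -59.95, 0.01] t=16.35 rows>= 5.6
```

Call:
arm_command(deltas=[-0.02, 0.02, -0.015, 0, -10, 0, -0.04, 0.04, -0.03, 0, -20, 0, -0.06, 0.07, -0.05, 0, -30, 0, -0.0769, 0.1, -0.065, 0, -40, 0, -0.0769, 0.13, -0.065, 0, -50, 0, -0.0769, 0.16, -0.065, 0, -60, 0, -0.0769, 0.17, -0.065, 0, -60, 0, -0.0769, 0.171, -0.065, 0, -60, 0])

```text
time: 17.35
ee_pos: [0.4245, -0.1564, 0.0497]
eef_rot: [-0.609, -0.359, 0.359, 0.61]
ft_force: [-0.8, 0.5, 0.3]
width: 0.0476
```

```bash
python3 - <<'E'
from h import *
p=shot('wrist'); save(p,'w11');s=r.read_state();print(s['ee_pos'],s['width'],np.round(s['joint_positions'],2))
go(.4243,-.1575,.003,61)
print(w2px(p,(.4243,-.1575,.012)))
E
```

```text
[ 0.42482761 -0.15676277  0.05027561] 0.04800287659503325 [ 1.01  0.23 -0.81  2.05  0.21  0.94  1.16]
GO [-0.0009, 0.0473, 0.0001] [0.0, -0.01, 0.03] t=17.40 rows>= 0.8
[220.53488478 248.18143657]
```

View pics/w11.png

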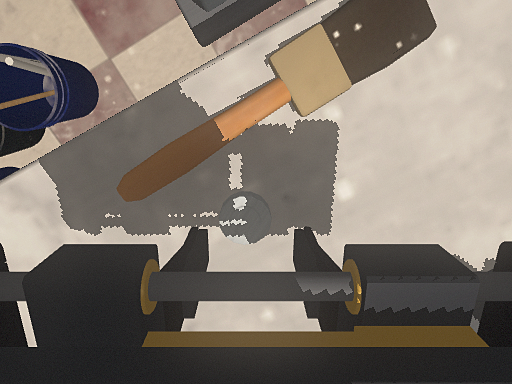

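```bash
python3 - <<'E'
from h import *
im=cv2.imread('pics/w11.png')
a=im[170:270,180:320]; a=cv2.convertScaleAbs(a,alpha=1.8); cv2.imwrite('pics/w11z.png',cv2.resize(a,None,fx=5,fy=5,interpolation=cv2.INTER_CUBIC))
p=shot('wrist')
for n,c in [('tcp',0)]:
    T=tool(); X=T[:3,3].copy(); X[2]=.012; print(w2px(p,X), w2px(p,X+T[:3,2]*.018), w2px(p,X+T[:3,0]*.018))
E
```

```text
[220.09353788 249.53785298] [194.68649759 249.50230328] [220.08682272 276.20211734]
```

View pics/w11z.png

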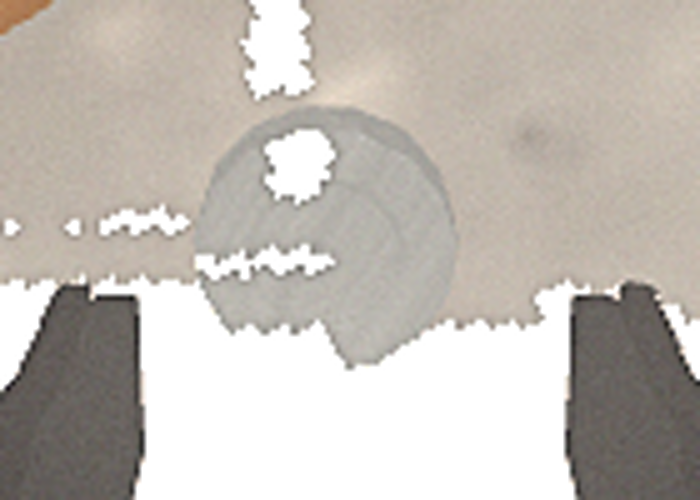

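The disc is about 2.7 mm off along the jaw axis (centre column 245.5 against 249.5). Correcting, then grasping.

Call:
arm_command(deltas=[-0.0027, 0.015, 0, 0, 0, 0, -0.0027, 0.03, 0, 0, 0, 0, -0.0027, 0.042, 0, 0, 0, 0, -0.0027, 0.0472, 0, 0, 0, 0, -0.0027, 0.0472, 0, 0, 0, 0])

```text
time: 18.08
ee_pos: [0.4229, -0.1595, 0.0024]
eef_rot: [-0.609, -0.359, 0.36, 0.609]
ft_force: [0.1, 0.4, -0.3]
width: 0.0478
```

Call:
arm_command(deltas=[0, 0, 0, 0, 0, 0, 0, 0, 0, 0, 0, 0, 0, 0, 0, 0, 0, 0, 0, 0, 0, 0, 0, 0], hand=0)

```text
time: 18.58
ee_pos: [0.4233, -0.1599, 0.0031]
eef_rot: [0.609, 0.36, -0.359, -0.609]
ft_force: [-0.9, -0.6, 4.5]
width: 0.0352
```

```bash
python3 - <<'E'
from h import *
s=r.read_state();print(s['ee_pos'],s['width'])
go(.577,.0107,.124,1.1)
E
```

```text
[ 0.42326669 -0.15993037  0.00307324] 0.03520944999285292
GO [0.2237, -0.1209, -0.0522] [0.04, 60.0, 0.01] t=18.57 rows>= 5.6
```

Call:
arm_command(deltas=[0, -0.05, 0, 0, 0, 0, 0, -0.1, 0, 0, 8, 0, 0.04, -0.121, -0.01, 0, 18, 0, 0.08, -0.121, -0.02, 0, 28, 0, 0.12, -0.121, -0.03, 0, 38, 0, 0.16, -0.121, -0.04, 0, 48, 0, 0.2, -0.121, -0.048, 0, 58, 0, 0.2237, -0.121, -0.0522, 0, 60, 0])

```text
time: 19.58
ee_pos: [0.5775, 0.013, 0.1234]
eef_rot: [-0.707, -0.006, 0.006, 0.707]
ft_force: [-0.6, 0.1, 0.2]
width: 0.0351
```

Call:
arm_command(deltas=[0, 0, 0, 0, 0, 0, 0, 0, 0, 0, 0, 0])

```text
time: 19.82
ee_pos: [0.5763, 0.0101, 0.1234]
eef_rot: [0.707, 0.007, -0.007, -0.707]
ft_force: [0.3, -0.0, -0.6]
width: 0.0354
```

```bash
python3 - <<'E'
from h import *
p=shot('wrist'); save(p,'w12');s=r.read_state();print(s['ee_pos'],s['width'])
a=p['image'][130:290,160:340]; a=cv2.convertScaleAbs(a,alpha=1.3); cv2.imwrite('pics/w12z.png',cv2.cvtColor(cv2.resize(a,None,fx=4,fy=4,interpolation=cv2.INTER_CUBIC),cv2.COLOR_RGB2BGR))
go(.578,.0107,.061,1.1)
E
```

```text
[0.57624364 0.00973348 0.12350073] 0.035216152316098225
GO [0.0018, 0.0625, 0.001] [0.04, -0.03, -0.04] t=19.88 rows>= 1.0
```

View pics/w12z.png

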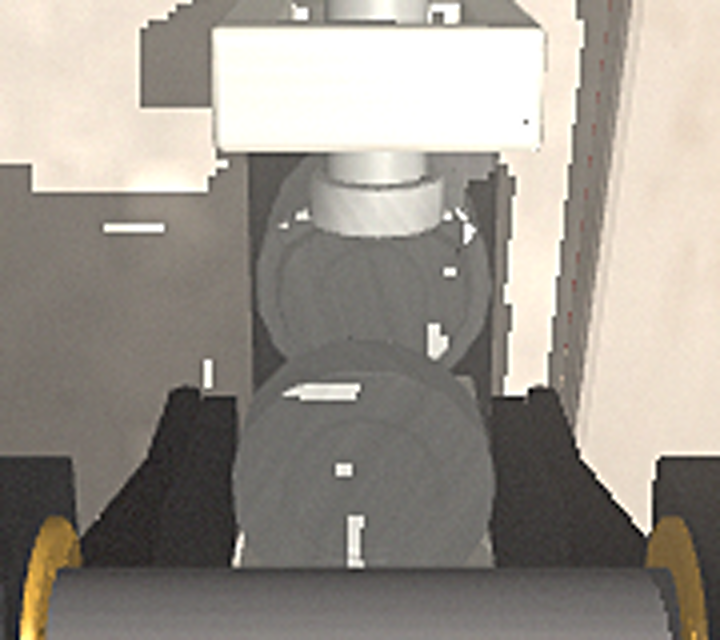

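```bash
python3 - <<'E'
from h import *
p=shot('wrist'); p['T']=tool(); print(discoff(p,222.7),discoff(p,223.7)); go(.578,.0107,.076,1.1)
E
```

```text
8.673617379884035e-18 -0.0004999999999999918
GO [0.0017, 0.0476, 0.0011] [0.04, -0.06, -0.03] t=19.93 rows>= 0.8
```

The disc is centred in the hand and above the mouth. Lowering in one go, then releasing.

Call:
arm_command(deltas=[0.0017, 0.015, 0.0012, 0, 0, 0, 0.0017, 0.03, 0.0012, 0, 0, 0, 0.0017, 0.042, 0.0012, 0, 0, 0, 0.0017, 0.047, 0.0012, 0, 0, 0, 0.0017, 0.052, 0.0012, 0, 0, 0, 0.0017, 0.057, 0.0012, 0, 0, 0, 0.0017, 0.062, 0.0012, 0, 0, 0, 0.0017, 0.062, 0.0012, 0, 0, 0])

```text
time: 20.92
ee_pos: [0.5784, 0.0115, 0.0614]
eef_rot: [0.707, 0.007, -0.007, -0.707]
ft_force: [-0.6, -4.3, -0.9]
width: 0.035
```

```bash
python3 - <<'E'
from h import *
p=shot('wrist'); save(p,'w13');s=r.read_state();print(s['ee_pos'],s['width'],s['ft_force'])
a=p['image'][130:290,160:340]; a=cv2.convertScaleAbs(a,alpha=1.3); cv2.imwrite('pics/w13z.png',cv2.cvtColor(cv2.resize(a,None,fx=4,fy=4,interpolation=cv2.INTER_CUBIC),cv2.COLOR_RGB2BGR))
E
```

```text
[0.57840896 0.01148226 0.06151939] 0.035180621994053245 [-0.36312885 -3.36090109 -1.74059567]
```

View pics/w13z.png

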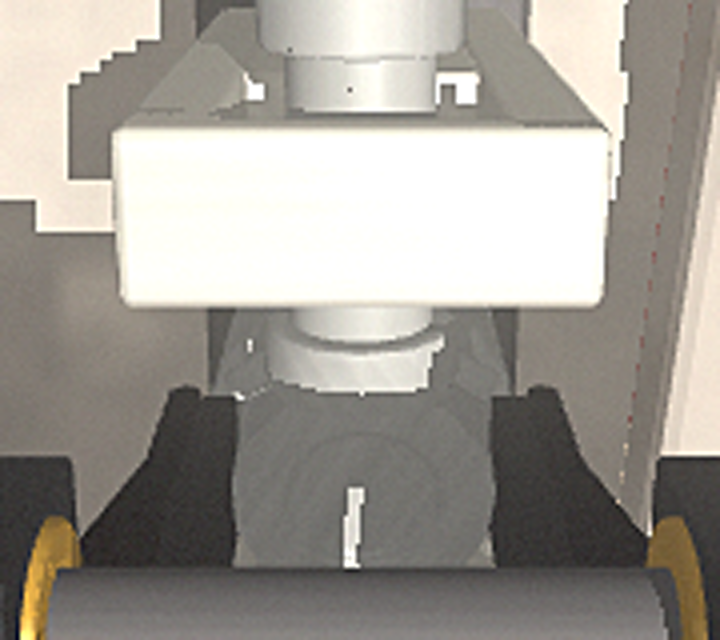

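Call:
arm_command(deltas=[0, 0, 0, 0, 0, 0, 0, 0, 0, 0, 0, 0, 0, 0, 0, 0, 0, 0], hand=0.55)

```text
time: 21.35
ee_pos: [0.5786, 0.0127, 0.0619]
eef_rot: [-0.707, -0.007, 0.007, 0.707]
ft_force: [-0.4, -0.3, -0.4]
width: 0.0471
```

Call:
arm_command(deltas=[0, -0.03, 0, 0, 0, 0, 0, -0.06, 0, 0, 0, 0, -0.03, -0.1, -0.02, 0, 0, 0, -0.06, -0.14, -0.02, 0, 0, 0, -0.09, -0.14, -0.02, 0, 0, 0, -0.12, -0.14, -0.02, 0, 0, 0, -0.12, -0.14, -0.02, 0, 0, 0])

```text
time: 22.22
ee_pos: [0.4577, -0.0103, 0.2021]
eef_rot: [0.708, 0.007, -0.007, -0.706]
ft_force: [-0.2, 0.2, 0.5]
width: 0.0479
```

```bash
python3 - <<'E'
from h import *
p=shot('wrist'); save(p,'w14');s=r.read_state();print(s['ee_pos'],s['width'],s['ft_force'],np.round(s['joint_positions'],2))
for b in r.regions_of(p,'disc1'):
        m=b['region']; rc=np.argwhere(m).mean(0)
        print(round(b['conf'],2),m.sum(),np.round(b['centre']),np.round(px2w(p,rc,.012),4))
E
```

```text
[ 0.45872215 -0.01035718  0.20216538] 0.0479298528507913 [-0.41294235  0.16286613 -0.26494943] [ 0.76  0.02 -0.83  1.87  0.02  1.25 -0.06]
0.65 1061 [162. 374.] [0.5941 0.0027 0.012 ]
0.63 925 [ 94. 225.] [0.4304 0.0675 0.012 ]
```

View pics/w14.png

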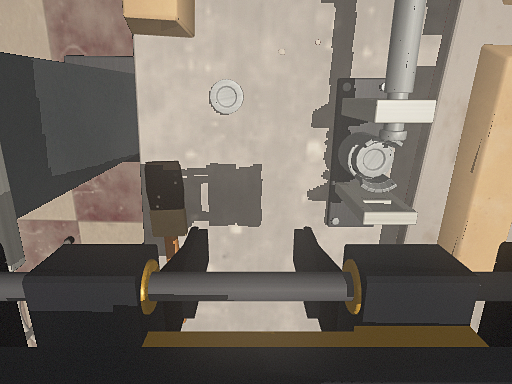

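Two discs in, the top one flat in the mouth at (374,158). Next is disc E at (226,96).

```bash
python3 - <<'E'
from h import *
go(.4307,.067,.04,1)
E
```

```text
GO [-0.0272, 0.162, 0.0779] [0.05, 0.1, 0.06] t=22.32 rows>= 2.9
```

Call:
arm_command(deltas=[-0.01, 0.04, 0.03, 0, 0, 0, -0.02, 0.08, 0.06, 0, 0, 0, -0.0272, 0.12, 0.0779, 0, 0, 0, -0.0272, 0.15, 0.0779, 0, 0, 0, -0.0272, 0.162, 0.0779, 0, 0, 0, -0.0272, 0.162, 0.0779, 0, 0, 0])

```text
time: 23.08
ee_pos: [0.4303, 0.0675, 0.0396]
eef_rot: [-0.707, -0.006, 0.007, 0.707]
ft_force: [0.5, -0.9, -0.8]
width: 0.0475
```

```bash
cat >> h.py <<'E'
def view(n,x,y,yaw,box=(150,280,170,330),al=1.5):
    s=r.read_state();print(np.round(s['ee_pos'],4),round(s['width'],4))
    p=shot('wrist'); save(p,n); a=p['image'][box[0]:box[1],box[2]:box[3]]
    cv2.imwrite('pics/'+n+'z.png',cv2.cvtColor(cv2.resize(cv2.convertScaleAbs(a,alpha=al),None,fx=4,fy=4,interpolation=cv2.INTER_CUBIC),cv2.COLOR_RGB2BGR))
    T=p['W']@np.linalg.inv(np.array(p['hand_eye'])); X=T[:3,3].copy(); X[2]=.012
    f=lambda q:np.round((w2px(p,q)[::-1]-np.array([box[2],box[0]]))*4).tolist()
    print('zoom u,v of tcp axis on disc top',f(X),'far edge',f(X+T[:3,2]*.018),'right',f(X+T[:3,0]*.018),'left',f(X-T[:3,0]*.018))
    go(x,y,.003,yaw)
E
python3 - <<'E'
from h import *
view('w15',.4307,.067,1)
E
```

```text
[0.4303 0.0675 0.0396] 0.0475
zoom u,v of tcp axis on disc top [322.0, 305.0] far edge [322.0, 199.0] right [434.0, 305.0] left [210.0, 305.0]
GO [-0.0002, 0.0373, -0.0004] [-0.04, 0.1, 0.02] t=23.12 rows>= 0.6
```

View pics/w15z.png

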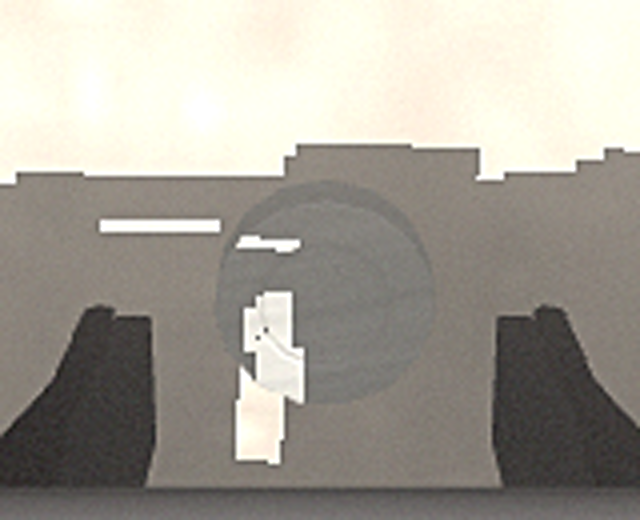

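Disc centred at (325,302), on the tool axis (322,305). Grasping.

Call:
arm_command(deltas=[0, 0.015, 0, 0, 0, 0, 0, 0.03, 0, 0, 0, 0, 0, 0.0372, 0, 0, 0, 0, 0, 0.0372, 0, 0, 0, 0])

```text
time: 23.62
ee_pos: [0.4296, 0.0673, 0.0019]
eef_rot: [-0.707, -0.006, 0.007, 0.707]
ft_force: [0.4, 0.1, 0.8]
width: 0.0478
```

Call:
arm_command(deltas=[0, 0, 0, 0, 0, 0, 0, 0, 0, 0, 0, 0, 0, 0, 0, 0, 0, 0, 0, 0, 0, 0, 0, 0], hand=0)

```text
time: 24.12
ee_pos: [0.4305, 0.0672, 0.0028]
eef_rot: [0.707, 0.007, -0.007, -0.707]
ft_force: [-0.6, 0.2, 3.1]
width: 0.0349
```

```bash
python3 - <<'E'
from h import *
s=r.read_state();print(s['ee_pos'],s['width'])
go(.578,.010,.124,1.1)
E
```

```text
[0.43049271 0.06716982 0.00284654] 0.03489367159101347
GO [0.1465, -0.121, -0.06] [0.01, 0.01, 0.04] t=24.12 rows>= 3.2
```

Call:
arm_command(deltas=[0, -0.05, 0, 0, 0, 0, 0, -0.1, 0, 0, 0, 0, 0.03, -0.121, -0.01, 0, 0, 0, 0.08, -0.121, -0.04, 0, 0, 0, 0.13, -0.121, -0.06, 0, 0, 0, 0.1465, -0.121, -0.06, 0, 0, 0, 0.1465, -0.121, -0.06, 0, 0, 0, 0.1465, -0.121, -0.06, 0, 0, 0])

```text
time: 25.12
ee_pos: [0.5769, 0.0105, 0.1234]
eef_rot: [0.707, 0.007, -0.007, -0.707]
ft_force: [1.1, 0.3, -1.4]
width: 0.0354
```

Call:
arm_command(deltas=[0, 0, 0, 0, 0, 0, 0, 0, 0, 0, 0, 0])

```text
time: 25.38
ee_pos: [0.5774, 0.0099, 0.1238]
eef_rot: [0.707, 0.007, -0.007, -0.707]
ft_force: [0.4, 0.7, -0.8]
width: 0.0351
```

```bash
python3 - <<'E'
from h import *
s=r.read_state();print(s['ee_pos'],s['width'])
p=shot('wrist'); save(p,'w16');go(.578,.010,.061,1.1)
E
```

```text
[0.57742613 0.00991747 0.12381991] 0.035104520050295664
GO [0.0004, 0.0628, 0.0001] [0.04, 0.01, 0.02] t=25.43 rows>= 1.0
```

View pics/w16.png

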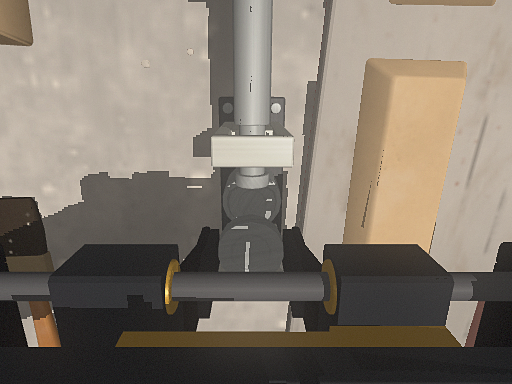

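Disc held at (250,245) and aligned with the mouth at (251,200). Lowering.

Call:
arm_command(deltas=[0.0004, 0.015, 0, 0, 0, 0, 0.0004, 0.03, 0, 0, 0, 0, 0.0004, 0.042, 0, 0, 0, 0, 0.0004, 0.047, 0, 0, 0, 0, 0.0004, 0.052, 0, 0, 0, 0, 0.0004, 0.057, 0, 0, 0, 0, 0.0004, 0.0625, 0, 0, 0, 0, 0.0004, 0.0625, 0, 0, 0, 0])

```text
time: 26.42
ee_pos: [0.578, 0.01, 0.0607]
eef_rot: [0.707, 0.007, -0.007, -0.707]
ft_force: [-0.4, 0.7, -1.1]
width: 0.0352
```

Call:
arm_command(deltas=[0, 0, 0, 0, 0, 0, 0, 0, 0, 0, 0, 0, 0, 0, 0, 0, 0, 0], hand=0.55)

```text
time: 26.8
ee_pos: [0.5783, 0.01, 0.0613]
eef_rot: [0.707, 0.007, -0.007, -0.707]
ft_force: [0.2, 0.3, -0.4]
width: 0.047
```

Call:
arm_command(deltas=[0, -0.03, 0, 0, 0, 0, 0, -0.06, 0, 0, 0, 0, -0.03, -0.1, 0.02, 0, 0, 0, -0.06, -0.14, 0.06, 0, 0, 0, -0.09, -0.14, 0.09, 0, 0, 0, -0.12, -0.14, 0.09, 0, 0, 0, -0.12, -0.14, 0.09, 0, 0, 0])

```text
time: 27.68
ee_pos: [0.4552, 0.0978, 0.2013]
eef_rot: [0.708, 0.008, -0.007, -0.706]
ft_force: [0.7, 0.4, 0.5]
width: 0.0479
```

```bash
python3 - <<'E'
from h import *
s=r.read_state();print(s['ee_pos'],s['width'],s['ft_force'],np.round(s['joint_positions'],2))
p=shot('wrist'); save(p,'w17');
for b in r.regions_of(p,'disc1'):
        m=b['region']; rc=np.argwhere(m).mean(0)
        print(round(b['conf'],2),m.sum(),np.round(b['centre']),np.round(px2w(p,rc,.012),4))
E
```

```text
[0.45524876 0.09783329 0.20134165] 0.0479488177160429 [0.71558185 0.39752368 0.47236741] [ 0.66  0.06 -0.98  1.85  0.06  1.26 -0.32]
0.83 387 [  7. 233.] [0.4342 0.2601 0.012 ]
0.69 907 [ 84. 223.] [0.425  0.1824 0.012 ]
```

View pics/w17.png

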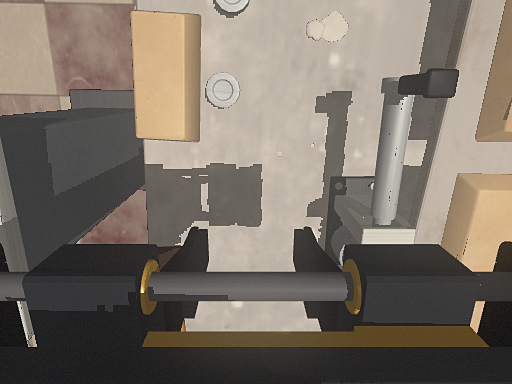

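Discs C (223,90) and B (233,5) remain. C is close to the wedge, so its jaws go along y.

```bash
python3 - <<'E'
from h import *
go(.425,.1822,.04,90)
E
```

```text
GO [-0.0306, 0.1613, 0.0857] [0.1, -88.93, 0.01] t=27.77 rows>= 8.3
```

Call:
arm_command(deltas=[-0.01, 0.01, 0.02, 0, -10.5, 0, -0.02, 0.02, 0.05, 0, -21, 0, -0.0306, 0.03, 0.0857, 0, -31.5, 0, -0.0306, 0.05, 0.0857, 0, -42, 0, -0.0306, 0.07, 0.0857, 0, -52.5, 0, -0.0306, 0.09, 0.0857, 0, -63, 0, -0.0306, 0.1, 0.0857, 0, -73.5, 0, -0.0306, 0.1, 0.0857, 0, -84, 0])

```text
time: 28.78
ee_pos: [0.4245, 0.1828, 0.1002]
eef_rot: [-0.519, -0.479, 0.48, 0.52]
ft_force: [-0.7, -0.1, 1.8]
width: 0.0477
```

Call:
arm_command(deltas=[0, 0.02, 0, 0, -5, 0, 0, 0.05, 0, 0, -5, 0, 0, 0.061, 0, 0, -5, 0, 0, 0.061, 0, 0, -5, 0])

```text
time: 29.28
ee_pos: [0.4242, 0.1831, 0.0398]
eef_rot: [-0.499, -0.5, 0.501, 0.5]
ft_force: [0.5, 0.2, 0.9]
width: 0.048
```

```bash
python3 - <<'E'
from h import *
view('w18',.425,.1822,90)
E
```

```text
[0.4242 0.1831 0.0398] 0.048
zoom u,v of tcp axis on disc top [318.0, 302.0] far edge [318.0, 196.0] right [430.0, 302.0] left [207.0, 302.0]
GO [-0.001, 0.0374, -0.0004] [-0.01, 0.11, 0.04] t=29.32 rows>= 0.6
```

View pics/w18z.png

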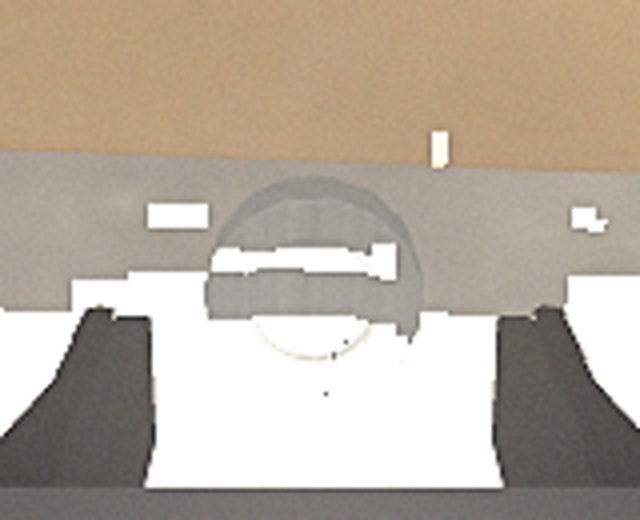

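View pics/w18.png

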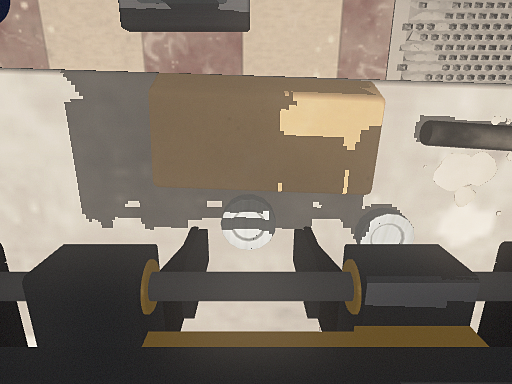

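The disc is centred (u 314 against 318) and clear of the wedge. Grasping.

Call:
arm_command(deltas=[-0.0008, 0.015, 0, 0, 0, 0, -0.0008, 0.03, 0, 0, 0, 0, -0.0008, 0.0372, 0, 0, 0, 0, -0.0008, 0.0372, 0, 0, 0, 0])

```text
time: 29.82
ee_pos: [0.4237, 0.182, 0.0022]
eef_rot: [-0.499, -0.5, 0.501, 0.5]
ft_force: [-0.7, -0.0, -0.0]
width: 0.0478
```

Call:
arm_command(deltas=[0, 0, 0, 0, 0, 0, 0, 0, 0, 0, 0, 0, 0, 0, 0, 0, 0, 0, 0, 0, 0, 0, 0, 0], hand=0)

```text
time: 30.32
ee_pos: [0.4245, 0.182, 0.0031]
eef_rot: [0.5, 0.501, -0.5, -0.499]
ft_force: [-1.1, 0.6, 4.2]
width: 0.0351
```

```bash
python3 - <<'E'
from h import *
s=r.read_state();print(s['ee_pos'],s['width'],s['joint_positions'])
go(.50,.08,.15,1.1); go(.578,.010,.124,1.1)
E
```

```text
[0.4245158  0.1820333  0.00313555] 0.035087026239141644 [ 0.438476    0.4530642  -1.05859344  2.05333262  0.50161633  0.91783385
  0.67774031]
GO [-0.1022, -0.1468, -0.0754] [0.03, 89.0, 0.03] t=30.32 rows>= 8.3
GO [-0.1723, -0.1208, -0.1533] [0.03, 89.0, 0.03] t=30.32 rows>= 8.3
```

Call:
arm_command(deltas=[0, -0.06, 0, 0, 0, 0, 0, -0.11, 0, 0, 10, 0, -0.01, -0.147, -0.01, 0, 20, 0, -0.03, -0.147, -0.02, 0, 30, 0, -0.05, -0.147, -0.03, 0, 40, 0, -0.07, -0.147, -0.05, 0, 50, 0, -0.09, -0.147, -0.065, 0, 60, 0, -0.1, -0.147, -0.075, 0, 70, 0])

```text
time: 31.32
ee_pos: [0.4998, 0.0807, 0.1495]
eef_rot: [0.697, 0.121, -0.121, -0.697]
ft_force: [0.3, 0.6, -1.1]
width: 0.035
```

```bash
python3 - <<'E'
from h import *
s=r.read_state();print(s['ee_pos'],s['width'])
go(.578,.010,.124,1.1)
E
```

```text
[0.49982851 0.08071375 0.14952608] 0.035040412117859
GO [0.0498, 0.0255, -0.0929] [0.01, 18.59, -0.03] t=31.32 rows>= 1.7
```

Call:
arm_command(deltas=[0.02, 0.005, -0.035, 0, 9, 0, 0.04, 0.01, -0.07, 0, 18.6, 0, 0.0498, 0.02, -0.0929, 0, 18.6, 0, 0.0498, 0.0255, -0.0929, 0, 18.6, 0, 0.0498, 0.0255, -0.0929, 0, 18.6, 0, 0.0498, 0.0255, -0.0929, 0, 18.6, 0])

```text
time: 32.08
ee_pos: [0.5777, 0.013, 0.1248]
eef_rot: [0.707, 0.01, -0.01, -0.707]
ft_force: [0.3, 0.0, 0.0]
width: 0.0348
```

```bash
python3 - <<'E'
from h import *
s=r.read_state();print(s['ee_pos'],s['width'])
p=shot('wrist'); save(p,'w19');go(.578,.010,.061,1.1)
a=p['image'][130:290,160:340]; a=cv2.convertScaleAbs(a,alpha=1.3); cv2.imwrite('pics/w19z.png',cv2.cvtColor(cv2.resize(a,None,fx=4,fy=4,interpolation=cv2.INTER_CUBIC),cv2.COLOR_RGB2BGR))
E
```

```text
[0.57772966 0.01298738 0.12478073] 0.0348156181950946
GO [0.0, 0.0639, -0.0028] [0.01, 0.48, 0.03] t=32.12 rows>= 1.0
```

View pics/w19z.png

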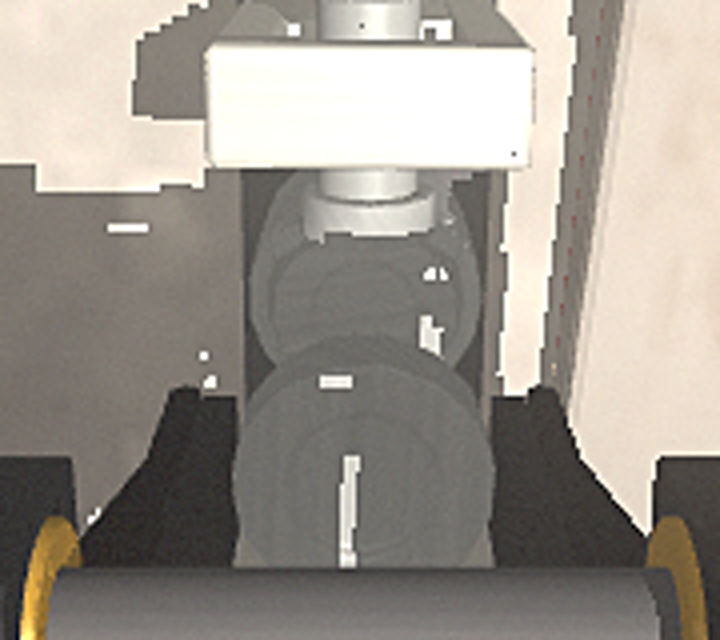

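```bash
python3 - <<'E'
from h import *
r.camera('wrist');r.camera('wrist')
go(.578,.0098,.061,1.1)
E
```

```text
GO [-0.0002, 0.0639, -0.0026] [0.02, 0.45, 0.04] t=32.23 rows>= 1.0
```

Call:
arm_command(deltas=[0, 0.012, -0.0025, 0, 0.4, 0, 0, 0.026, -0.0025, 0, 0.4, 0, 0, 0.036, -0.0025, 0, 0.4, 0, 0, 0.042, -0.0025, 0, 0.4, 0])

```text
time: 32.72
ee_pos: [0.5778, 0.0095, 0.0812]
eef_rot: [-0.707, -0.006, 0.007, 0.707]
ft_force: [1.6, -0.7, -0.4]
width: 0.0346
```

```bash
python3 - <<'E'
from h import *
r.camera('wrist')
s=r.read_state();print(s['ee_pos'],s['ft_force'])
go(.578,.0098,.061,1.1)
E
```

```text
[0.57756639 0.00957872 0.0808419 ] [-0.73888448 -0.14016748 -0.44179487]
GO [0.0005, 0.0198, 0.0002] [-0.01, 0.02, -0.09] t=32.77 rows>= 0.3
```

Call:
arm_command(deltas=[0.0005, 0.005, 0, 0, 0, 0, 0.0005, 0.01, 0, 0, 0, 0, 0.0005, 0.015, 0, 0, 0, 0, 0.0005, 0.0195, 0, 0, 0, 0, 0.0005, 0.0195, 0, 0, 0, 0])

```text
time: 33.4
ee_pos: [0.5785, 0.0095, 0.0625]
eef_rot: [0.707, 0.007, -0.007, -0.707]
ft_force: [-0.6, 0.1, -0.9]
width: 0.0352
```

Call:
arm_command(deltas=[0, 0, 0, 0, 0, 0, 0, 0, 0, 0, 0, 0, 0, 0, 0, 0, 0, 0], hand=0.55)

```text
time: 33.78
ee_pos: [0.5788, 0.0095, 0.0631]
eef_rot: [0.707, 0.007, -0.007, -0.707]
ft_force: [0.2, -0.1, -0.1]
width: 0.0467
```

Call:
arm_command(deltas=[0, -0.03, 0, 0, 0, 0, 0, -0.06, 0, 0, 0, 0, 0, -0.1, -0.02, 0, 0, 0, -0.03, -0.15, -0.06, 0, 0, 0, -0.05, -0.15, -0.06, 0, 0, 0, -0.05, -0.15, -0.06, 0, 0, 0])

```text
time: 34.52
ee_pos: [0.5293, -0.0524, 0.2138]
eef_rot: [0.708, 0.007, -0.006, -0.706]
ft_force: [0.1, 0.2, -0.4]
width: 0.0481
```

```bash
python3 - <<'E'
from h import *
s=r.read_state();print(s['ee_pos'],s['width'],s['ft_force'],np.round(s['joint_positions'],2))
p=shot('wrist'); save(p,'w20');
go(.4335,.273,.25,0)
E
```

```text
[ 0.52933057 -0.05239372  0.21380718] 0.0480686173565636 [ 0.11303296  0.22793299 -0.37297618] [ 0.77  0.22 -0.85  1.69  0.18  1.31 -0.1 ]
GO [-0.0902, -0.0373, 0.3265] [0.07, 1.06, 0.05] t=34.58 rows>= 5.5
```

View pics/w20.png

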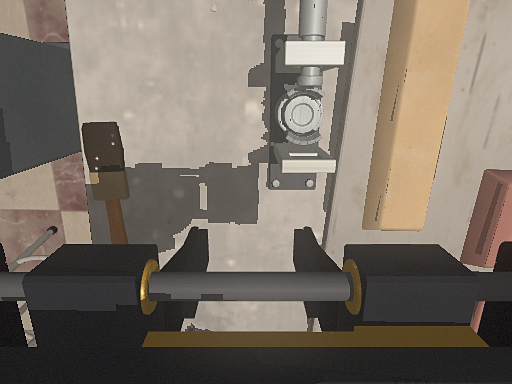

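Four discs in, flat at (302,115). On to disc B.

Call:
arm_command(deltas=[-0.015, -0.02, 0.055, 0, 0, 0, -0.03, -0.03, 0.11, 0, 0, 0, -0.045, -0.037, 0.165, 0, 0, 0, -0.06, -0.037, 0.22, 0, -6, 0, -0.075, -0.037, 0.27, 0, -16, 0, -0.09, -0.037, 0.32, 0, -26, 0, -0.09, -0.037, 0.3265, 0, -36, 0, -0.09, -0.037, 0.3265, 0, -46, 0])

```text
time: 35.58
ee_pos: [0.4329, 0.2753, 0.2495]
eef_rot: [-0.646, -0.285, 0.286, 0.647]
ft_force: [0.5, -0.1, -0.2]
width: 0.0481
```

```bash
python3 - <<'E'
from h import *
s=r.read_state();print(s['ee_pos'],s['width'],np.round(s['joint_positions'],2))
p=shot('wrist'); save(p,'w21');
for b in r.regions_of(p,'disc1'):
        m=b['region']; rc=np.argwhere(m).mean(0)
        print(round(b['conf'],2),m.sum(),np.round(b['centre']),np.round(px2w(p,rc,.012),4))
go(.4335,.273,.04,60)
E
```

```text
[0.43287861 0.27530643 0.24949268] 0.048053125830960136 [ 0.4   0.24 -1.19  1.67  0.22  1.39  0.01]
0.95 618 [162. 253.] [0.4329 0.2736 0.012 ]
GO [-0.0007, 0.2094, -0.0012] [-0.09, -12.67, 0.01] t=35.67 rows>= 3.4
```

View pics/w21.png

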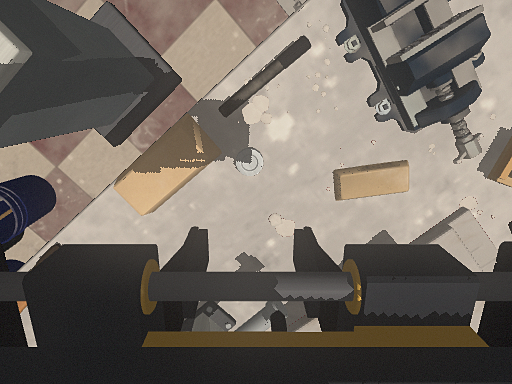

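Call:
arm_command(deltas=[0, 0.04, 0, 0, -6, 0, 0, 0.09, 0, 0, -12.7, 0, 0, 0.14, 0, 0, -12.7, 0, 0, 0.18, 0, 0, -12.7, 0, 0, 0.205, 0, 0, -12.7, 0, 0, 0.209, 0, 0, -12.7, 0, 0, 0.209, 0, 0, -12.7, 0])

```text
time: 36.55
ee_pos: [0.4338, 0.2738, 0.0414]
eef_rot: [-0.613, -0.352, 0.352, 0.613]
ft_force: [-0.7, -0.5, 0.2]
width: 0.048
```

```bash
python3 - <<'E'
from h import *
view('w22',.433,.273,60)
E
```

```text
[0.4338 0.2738 0.0414] 0.048
zoom u,v of tcp axis on disc top [319.0, 299.0] far edge [319.0, 194.0] right [430.0, 299.0] left [208.0, 299.0]
GO [-0.0013, 0.0388, 0.0005] [0.03, -0.27, 0.06] t=36.60 rows>= 0.6
```

View pics/w22z.png

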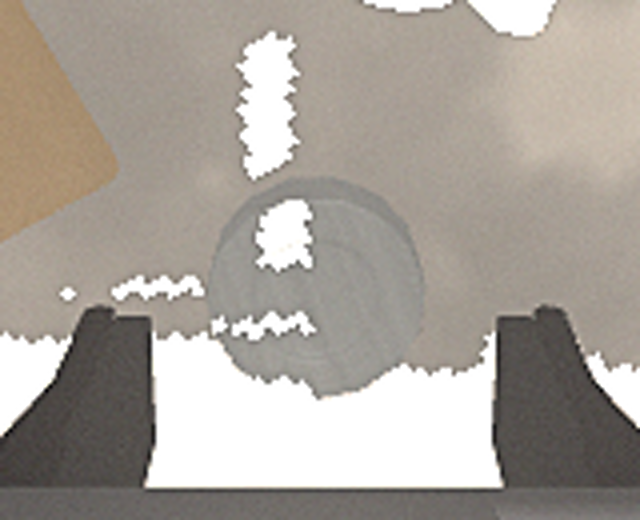

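Disc centred at (316,297), and the wedge corner at (118,165) is clear of the finger. Grasping.

Call:
arm_command(deltas=[-0.0008, 0.015, 0, 0, 0, 0, -0.0008, 0.03, 0, 0, 0, 0, -0.0008, 0.0385, 0, 0, 0, 0, -0.0008, 0.0385, 0, 0, 0, 0])

```text
time: 37.1
ee_pos: [0.4327, 0.2725, 0.0017]
eef_rot: [-0.613, -0.352, 0.353, 0.613]
ft_force: [-0.4, -0.1, 0.9]
width: 0.0482
```

Call:
arm_command(deltas=[0, 0, 0, 0, 0, 0, 0, 0, 0, 0, 0, 0, 0, 0, 0, 0, 0, 0, 0, 0, 0, 0, 0, 0], hand=0)

```text
time: 37.6
ee_pos: [0.4333, 0.2726, 0.0025]
eef_rot: [0.613, 0.353, -0.352, -0.613]
ft_force: [1.0, 0.1, 2.1]
width: 0.0351
```

```bash
python3 - <<'E'
from h import *
s=r.read_state();print(s['ee_pos'],s['width'],s['joint_positions'])
go(.45,.10,.15,1.1)
E
```

```text
[0.43328104 0.27262228 0.00251808] 0.03510946623937442 [ 0.19994439  0.55148649 -1.0072914   1.9311162   0.56554951  0.97352553
 -0.0315497 ]
GO [-0.1408, -0.1475, -0.1013] [0.01, 58.7, 0.02] t=37.60 rows>= 5.5
```

Call:
arm_command(deltas=[0, -0.06, 0, 0, 0, 0, 0, -0.11, 0, 0, 8, 0, -0.02, -0.147, -0.015, 0, 18, 0, -0.05, -0.147, -0.035, 0, 28, 0, -0.08, -0.147, -0.055, 0, 38, 0, -0.11, -0.147, -0.08, 0, 48, 0, -0.135, -0.147, -0.1, 0, 58.7, 0, -0.14, -0.147, -0.1, 0, 58.7, 0])

```text
time: 38.6
ee_pos: [0.4494, 0.0989, 0.1492]
eef_rot: [0.707, 0.005, -0.005, -0.707]
ft_force: [-0.1, 1.4, -1.0]
width: 0.0351
```

```bash
python3 - <<'E'
from h import *
s=r.read_state();print(s['ee_pos'],s['width'])
go(.578,.0098,.124,1.1)
E
```

```text
[0.44939157 0.09886676 0.14920564] 0.03512743184865211
GO [0.1273, 0.0253, -0.0908] [0.06, -0.29, -0.0] t=38.60 rows>= 2.5
```

Call:
arm_command(deltas=[0.03, 0, -0.03, 0, 0, 0, 0.06, 0.005, -0.06, 0, 0, 0, 0.1, 0.012, -0.085, 0, 0, 0, 0.12, 0.02, -0.0908, 0, -0.3, 0, 0.1273, 0.0253, -0.0908, 0, -0.3, 0, 0.1273, 0.0253, -0.0908, 0, -0.3, 0, 0.1273, 0.0253, -0.0908, 0, -0.3, 0, 0.1273, 0.0253, -0.0908, 0, -0.3, 0])

```text
time: 39.6
ee_pos: [0.5779, 0.0132, 0.1246]
eef_rot: [0.707, 0.009, -0.009, -0.707]
ft_force: [-0.2, -0.4, 0.1]
width: 0.0351
```

```bash
python3 - <<'E'
from h import *
s=r.read_state();print(s['ee_pos'],s['width'])
p=shot('wrist'); save(p,'w23')
a=p['image'][130:290,160:340]; a=cv2.convertScaleAbs(a,alpha=1.3); cv2.imwrite('pics/w23z.png',cv2.cvtColor(cv2.resize(a,None,fx=4,fy=4,interpolation=cv2.INTER_CUBIC),cv2.COLOR_RGB2BGR))
r.camera('wrist');go(.578,.0098,.084,1.1)
E
```

```text
[0.57792069 0.01323234 0.12463447] 0.035074582220843586
GO [-0.0001, 0.0405, -0.0032] [0.03, 0.32, 0.03] t=39.70 rows>= 0.6
```

View pics/w23z.png

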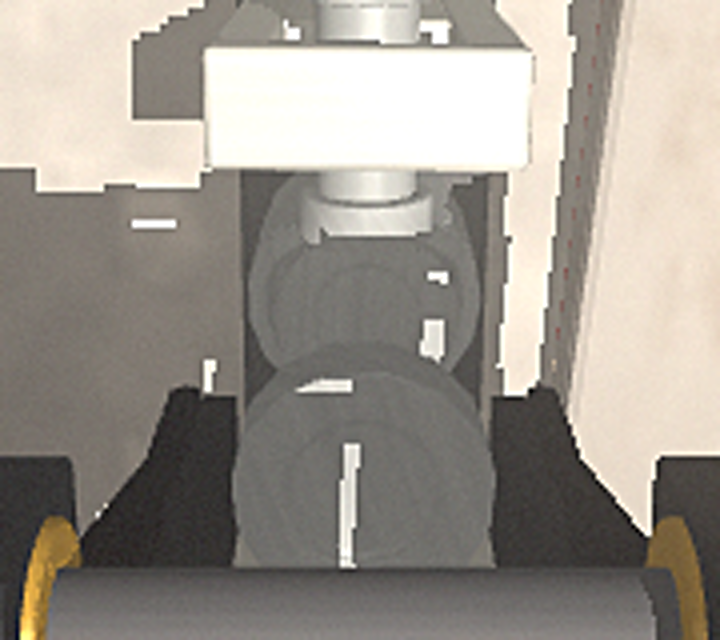

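Call:
arm_command(deltas=[0, 0.012, -0.0032, 0, 0.3, 0, 0, 0.026, -0.0032, 0, 0.3, 0, 0, 0.036, -0.0032, 0, 0.3, 0, 0, 0.04, -0.0032, 0, 0.3, 0, 0, 0.04, -0.0032, 0, 0.3, 0])

```text
time: 40.33
ee_pos: [0.5782, 0.0099, 0.0837]
eef_rot: [-0.707, -0.007, 0.007, 0.707]
ft_force: [0.2, -0.3, -0.8]
width: 0.0349
```

```bash
python3 - <<'E'
from h import *
r.camera('wrist')
s=r.read_state();print(s['ee_pos'],s['ft_force'])
go(.5783,.0098,.0615,1.1)
E
```

```text
[0.57839079 0.00993224 0.08412864] [0.20352676 0.51311289 0.41059098]
GO [-0.0001, 0.0226, -0.0001] [-0.01, 0.02, 0.01] t=40.38 rows>= 0.4
```

Call:
arm_command(deltas=[0, 0.006, 0, 0, 0, 0, 0, 0.012, 0, 0, 0, 0, 0, 0.017, 0, 0, 0, 0, 0, 0.021, 0, 0, 0, 0, 0, 0.0226, 0, 0, 0, 0, 0, 0.0226, 0, 0, 0, 0])

```text
time: 41.12
ee_pos: [0.5783, 0.0098, 0.0614]
eef_rot: [0.707, 0.007, -0.007, -0.707]
ft_force: [0.2, 0.4, -0.7]
width: 0.035
```

Call:
arm_command(deltas=[0, 0, 0, 0, 0, 0, 0, 0, 0, 0, 0, 0, 0, 0, 0, 0, 0, 0], hand=0.55)

```text
time: 41.5
ee_pos: [0.5784, 0.0097, 0.0616]
eef_rot: [0.707, 0.007, -0.007, -0.707]
ft_force: [0.1, -0.8, 0.1]
width: 0.0469
```

Call:
arm_command(deltas=[0, -0.03, 0, 0, 0, 0, 0, -0.06, 0, 0, 0, 0, 0, -0.1, -0.02, 0, 0, 0, -0.02, -0.15, -0.05, 0, 0, 0, -0.02, -0.15, -0.05, 0, 0, 0])

```text
time: 42.12
ee_pos: [0.5604, -0.0433, 0.2152]
eef_rot: [0.708, 0.007, -0.003, -0.706]
ft_force: [0.4, 1.4, -0.7]
width: 0.0475
```

```bash
python3 - <<'E'
from h import *
s=r.read_state();print(s['ee_pos'],s['width'],s['ft_force'],np.round(s['joint_positions'],2))
p=shot('wrist'); save(p,'w24'); a=p['image'][0:210,200:420]
cv2.imwrite('pics/w24z.png',cv2.cvtColor(cv2.resize(a,None,fx=3.2,fy=2.85,interpolation=cv2.INTER_CUBIC),cv2.COLOR_RGB2BGR))
p=shot('top')
for b in r.regions_of(p,'disc1'):
        m=b['region']; rc=np.argwhere(m).mean(0)
        print(round(b['conf'],2),m.sum(),np.round(b['centre']),np.round(px2w(p,rc,.012),4))
save(p,'top2')
E
```

```text
[ 0.56044199 -0.04327361  0.21518678] 0.04753325377961733 [ 0.40129544  1.39976082 -0.71488071] [ 0.73  0.31 -0.88  1.61  0.25  1.33 -0.17]
0.65 118 [172. 252.] [0.589  0.0109 0.012 ]
```

View pics/w24z.png

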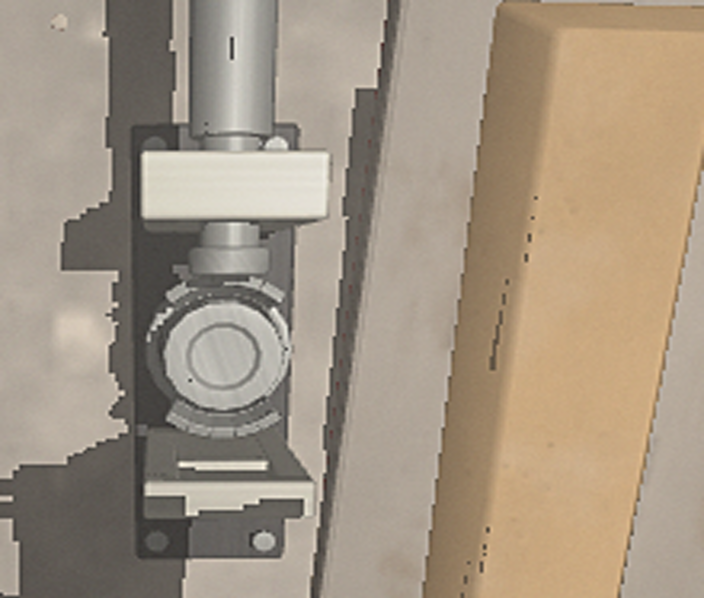

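View pics/top2.png

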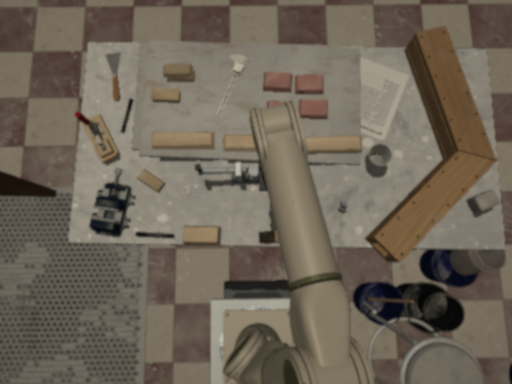

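All five discs are in, the last flat at (222,355), and none remain on the table. Now fetching the bolt grip.

```bash
python3 - <<'E'
from h import *
go(.575,.187,.215,1.1);go(.575,.187,.118,1.1)
E
```

```text
GO [0.0205, -0.0042, 0.227] [-0.0, 0.02, -0.03] t=42.27 rows>= 3.6
GO [0.0205, 0.0928, 0.227] [-0.0, 0.02, -0.03] t=42.27 rows>= 3.9
```

Call:
arm_command(deltas=[0.005, -0.004, 0.05, 0, 0, 0, 0.01, -0.004, 0.1, 0, 0, 0, 0.015, -0.004, 0.15, 0, 0, 0, 0.0205, -0.004, 0.2, 0, 0, 0, 0.0205, -0.004, 0.227, 0, 0, 0, 0.0205, -0.004, 0.227, 0, 0, 0, 0.0205, -0.004, 0.227, 0, 0, 0])

```text
time: 43.15
ee_pos: [0.5752, 0.1862, 0.2144]
eef_rot: [0.707, 0.006, -0.007, -0.707]
ft_force: [-0.3, -0.7, 0.1]
width: 0.0479
```

```bash
python3 - <<'E'
from h import *
p=shot('wrist'); save(p,'w25');go(.575,.187,.118,1.1); print(w2px(p,(.575,.187,.151)))
E
```

```text
GO [-0.0003, 0.0967, 0.0015] [0.05, -0.05, -0.06] t=43.20 rows>= 1.5
[206.09038712 250.46162093]
```

View pics/w25.png

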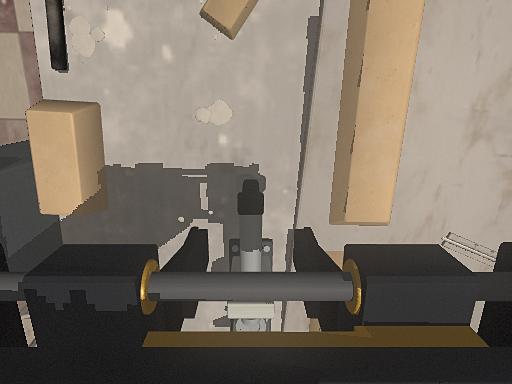

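Grip top at (250,203), as predicted. Descending, gripping, pushing the bolt shut.

Call:
arm_command(deltas=[0, 0.025, 0.001, 0, 0, 0, 0, 0.05, 0.001, 0, 0, 0, 0, 0.075, 0.001, 0, 0, 0, 0, 0.092, 0.001, 0, 0, 0, 0, 0.0967, 0.001, 0, 0, 0, 0, 0.0967, 0.001, 0, 0, 0])

```text
time: 43.95
ee_pos: [0.5756, 0.1876, 0.1191]
eef_rot: [-0.707, -0.007, 0.007, 0.707]
ft_force: [-0.5, 0.1, 0.1]
width: 0.0477
```

Call:
arm_command(deltas=[0, 0, 0, 0, 0, 0, 0, 0, 0, 0, 0, 0, 0, 0, 0, 0, 0, 0, 0, 0, 0, 0, 0, 0], hand=0, grip_force=30)

```text
time: 44.45
ee_pos: [0.5754, 0.1878, 0.1189]
eef_rot: [0.707, 0.007, -0.007, -0.707]
ft_force: [0.6, -0.5, -0.2]
width: 0.0159
```

```bash
python3 - <<'E'
from h import *
s=r.read_state();print(s['ee_pos'],s['width'],s['ft_force']);go(.5771,.075,.118,1.1)
E
```

```text
[0.57541158 0.18776692 0.11889944] 0.01587450199099917 [ 0.5692507  -0.47469473 -0.16297335]
GO [-0.0005, 0.0009, -0.1128] [0.0, 0.01, 0.02] t=44.45 rows>= 1.8
```

Call:
arm_command(deltas=[0, 0, -0.015, 0, 0, 0, 0, 0, -0.03, 0, 0, 0, 0, 0, -0.045, 0, 0, 0, 0, 0, -0.06, 0, 0, 0, 0, 0, -0.075, 0, 0, 0, 0, 0, -0.09, 0, 0, 0, 0, 0, -0.102, 0, 0, 0, 0, 0, -0.11, 0, 0, 0])

```text
time: 45.45
ee_pos: [0.577, 0.0762, 0.1188]
eef_rot: [0.707, 0.006, -0.007, -0.707]
ft_force: [-5.4, 2.4, 4.7]
width: 0.0141
```

Call:
arm_command(deltas=[0, 0, -0.003, 0, 0, 0, 0, 0, -0.005, 0, 0, 0, 0, 0, -0.005, 0, 0, 0])

```text
time: 45.82
ee_pos: [0.577, 0.0752, 0.1189]
eef_rot: [-0.706, -0.008, 0.008, 0.708]
ft_force: [-1.6, 12.2, -0.6]
width: 0.0141
```

Call:
arm_command(deltas=[0, 0, 0.001, 0, 0, 0, 0, 0, 0.002, 0, 0, 0, 0, 0, 0.002, 0, 0, 0, 0, -0.03, 0.002, 0, 0, 0, 0, -0.07, 0.002, 0, 0, 0, -0.02, -0.1, -0.05, 0, 0, 0, -0.03, -0.12, -0.1, 0, 0, 0, -0.03, -0.12, -0.1, 0, 0, 0], hand=0.55)

```text
time: 46.82
ee_pos: [0.5499, -0.0336, 0.2402]
eef_rot: [0.708, 0.005, -0.003, -0.706]
ft_force: [0.1, -0.3, -0.3]
width: 0.0479
```

```bash
python3 - <<'E'
from h import *
r.camera('top');r.camera('top');r.camera('top');r.camera('top')
s=r.read_state();print(s['ee_pos'],s['width'])
p=shot('wrist'); save(p,'w26'); np.save('w26W.npy',p['W']); a=p['image'][0:220,170:400]
cv2.imwrite('pics/w26z.png',cv2.cvtColor(cv2.resize(a,None,fx=3,fy=2.7,interpolation=cv2.INTER_CUBIC),cv2.COLOR_RGB2BGR))
for q,z in [('clip_tab',.04),('clip',.02)]:
    for b in r.regions_of(p,q):
        m=b['region']; rc=np.argwhere(m).mean(0)
        print(q,round(b['conf'],2),m.sum(),np.round(b['centre']),np.round(px2w(p,rc,z),4))
E
```

```text
[ 0.54934581 -0.02675991  0.23841925] 0.048127317636308266
```

View pics/w26z.png

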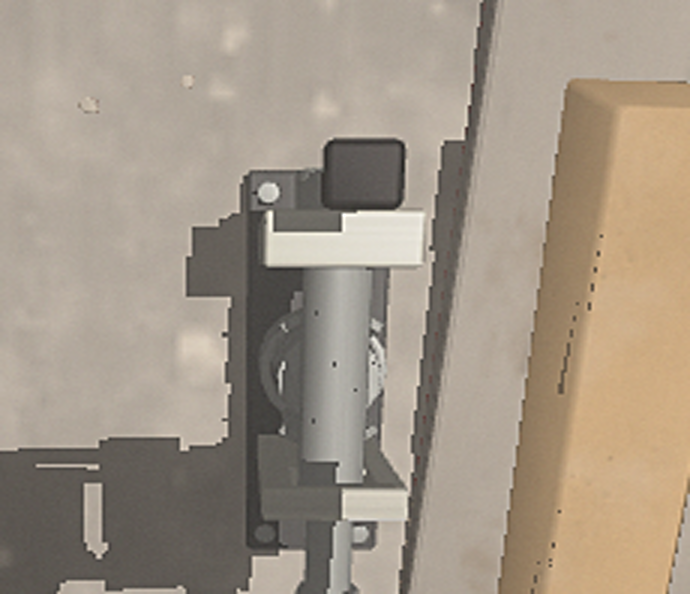

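```bash
python3 - <<'E'
from h import *
p=shot('wrist'); p['W']=np.load('w26W.npy')
f=lambda u,v,z:px2w(p,(v/2.7-.3,170+u/3-.3),z)
g=f(364,174,.151);b=f(344,239,.108);c=f(335,505,.108);n=f(330,560,.09)
print(g,b,c,n, g[1]-b[1],f(330,470,.101))
go(.46,-.24,.24,1)
E
```

```text
[0.57666988 0.07582267 0.151     ] [0.57699786 0.05975893 0.108     ] [ 0.57879346 -0.02971069  0.108     ] [ 0.58006808 -0.05689038  0.09      ] 0.016063743905732286 [ 0.57728706 -0.01874711  0.101     ]
GO [-0.0939, -0.0016, -0.2113] [-0.02, 0.21, -0.03] t=47.23 rows>= 3.7
```

The bolt is shut: the grip is 16.06 mm from the bracket centre, nominal 16. Now to the clip.

Call:
arm_command(deltas=[-0.025, 0, -0.055, 0, 0, 0, -0.05, 0, -0.11, 0, 0, 0, -0.075, 0, -0.16, 0, 0, 0, -0.0939, 0, -0.21, 0, 0, 0, -0.0939, 0, -0.21, 0, 0, 0, -0.0939, 0, -0.21, 0, 0, 0])

```text
time: 47.98
ee_pos: [0.4601, -0.2386, 0.2387]
eef_rot: [-0.707, -0.007, 0.007, 0.707]
ft_force: [0.2, 0.2, 0.3]
width: 0.0482
```

```bash
python3 - <<'E'
from h import *
r.camera('top');r.camera('top')
s=r.read_state();print(s['ee_pos'],s['width'],np.round(s['joint_positions'],2))
p=shot('wrist'); save(p,'w27'); np.save('w27W.npy',p['W']); a=p['image'][150:260,180:320]
cv2.imwrite('pics/w27z.png',cv2.cvtColor(cv2.resize(a,None,fx=5,fy=5,interpolation=cv2.INTER_CUBIC),cv2.COLOR_RGB2BGR))
for q,z in [('clip_tab',.04),('clip',.02)]:
    for b in r.regions_of(p,q):
        m=b['region']; rc=np.argwhere(m).mean(0)
        print(q,round(b['conf'],2),m.sum(),np.round(b['centre']),np.round(px2w(p,rc,z),4))
E
```

```text
[ 0.4604797  -0.23788128  0.23878026] 0.047807517073576576 [ 1.12  0.16 -0.8   1.68  0.12  1.35  0.32]
clip_tab 0.89 546 [208. 249.] [ 0.4596 -0.2928  0.04  ]
clip 0.75 573 [210. 246.] [ 0.4589 -0.3003  0.02  ]
clip 0.75 42 [  3. 386.] [ 0.6035 -0.0597  0.02  ]
```

View pics/w27.png

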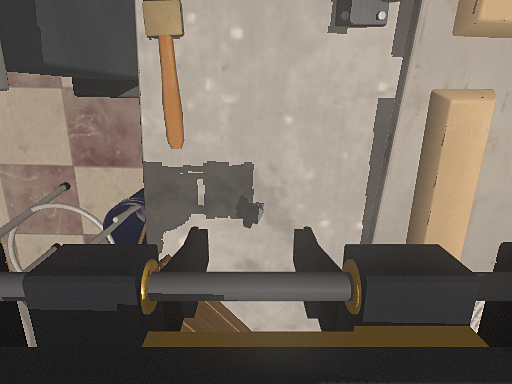

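View pics/w27z.png

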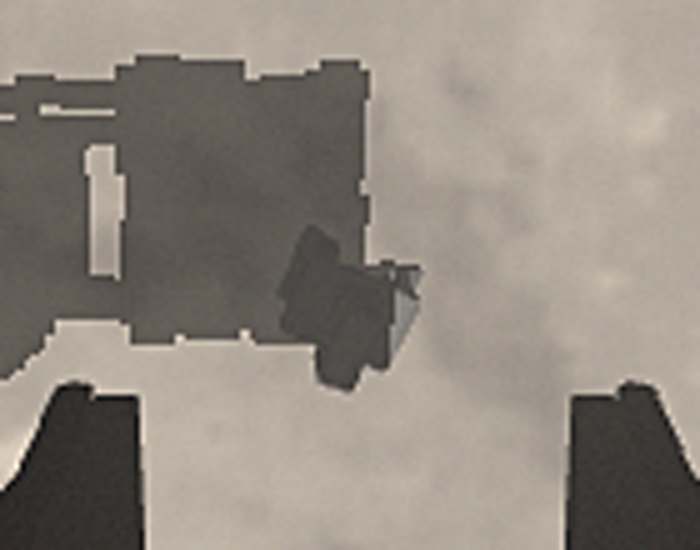

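The clip is at (249,208), turned and in the gripper's shadow. Shifting for a clearer view.

Call:
arm_command(deltas=[0, 0, -0.05, 0, 0, 0, 0.02, -0.02, -0.1, 0, 0, 0, 0.02, -0.02, -0.1, 0, 0, 0, 0.02, -0.02, -0.1, 0, 0, 0, 0.02, -0.02, -0.1, 0, 0, 0])

```text
time: 48.85
ee_pos: [0.4818, -0.3378, 0.2588]
eef_rot: [0.707, 0.007, -0.008, -0.707]
ft_force: [0.6, -0.2, 0.4]
width: 0.0478
```

```bash
python3 - <<'E'
from h import *
r.camera('top')
s=r.read_state();print(s['ee_pos'],s['width'],np.round(s['joint_positions'],2))
p=shot('wrist'); save(p,'w28'); np.save('w28W.npy',p['W']);
rc=w2px(p,(.459,-.295,.03)); print(rc); v,u=np.clip(rc.astype(int),50,400); a=p['image'][v-45:v+45,u-60:u+60]; print(u-60,v-45)
cv2.imwrite('pics/w28z.png',cv2.cvtColor(cv2.resize(a,None,fx=6,fy=6,interpolation=cv2.INTER_CUBIC),cv2.COLOR_RGB2BGR))
for q,z in [('clip_tab',.04),('clip',.02)]:
    for b in r.regions_of(p,q):
        m=b['region']; rc=np.argwhere(m).mean(0)
        print(q,round(b['conf'],2),m.sum(),np.round(b['centre']),np.round(px2w(p,rc,z),4))
E
```

```text
[ 0.48167823 -0.33800316  0.25886006] 0.04736655994603916 [ 1.13  0.32 -0.74  1.48  0.22  1.43  0.4 ]
[126.28393509 232.53118493]
172 81
clip_tab 0.73 507 [128. 237.] [ 0.4616 -0.2974  0.04  ]
clip 0.77 494 [129. 231.] [ 0.4603 -0.2998  0.02  ]
```

View pics/w28z.png

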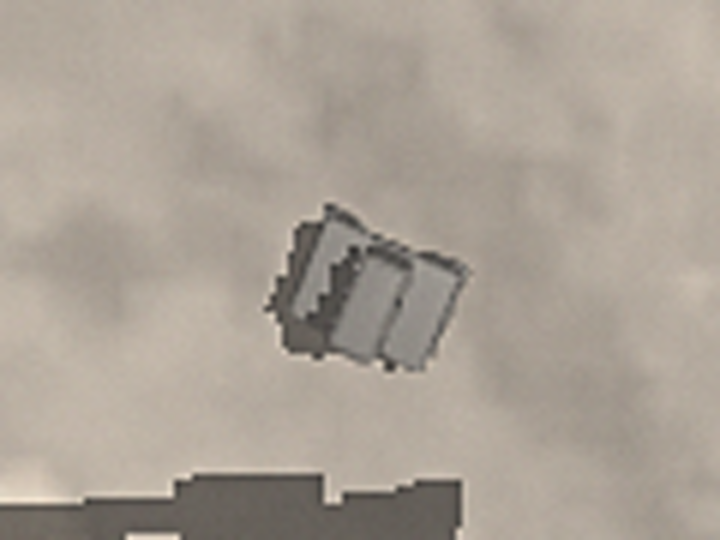

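```bash
python3 - <<'E'
from h import *
p=shot('wrist'); p['W']=np.load('w28W.npy')
f=lambda u,v,z:px2w(p,(81+v/6-.4,172+u/6-.4),z)
C=[f(365,253,.052),f(412,265,.052),f(382,360,.052),f(332,347,.052)]
print(np.round(C,4)); c=np.mean(C,0); print('tab centre',c)
a=(C[0]+C[1]-C[2]-C[3])/2; b=(C[1]+C[2]-C[0]-C[3])/2
print('long',np.linalg.norm(a),np.degrees(np.arctan2(a[1],a[0]))-90,'short',np.linalg.norm(b),np.degrees(np.arctan2(b[1],b[0])))
o=[f(330,205,.013),f(468,265,.013),f(420,370,.013)]; print('outer', np.round(o,4))
print(np.degrees(np.arctan2(*( (o[1]-o[2])[[1,0]])))-90, 'mid diag',(f(330,205,.02)+f(420,370,.02))/2)
E
```

```text
[[ 0.4601 -0.2889  0.052 ]
 [ 0.469  -0.2909  0.052 ]
 [ 0.4634 -0.309   0.052 ]
 [ 0.4538 -0.3067  0.052 ]]
tab centre [ 0.46155745 -0.29888036  0.052     ]
long 0.01889985265481194 -18.21818728125693 short 0.009509559431287654 -13.1662985505726
outer [[ 0.4506 -0.2827  0.013 ]
 [ 0.4795 -0.2944  0.013 ]
 [ 0.4698 -0.3166  0.013 ]]
-23.78081198040347 mid diag [ 0.46053612 -0.29888959  0.02      ]
```

```bash
python3 - <<'E'
from h import *
go(.4613,-.2989,.075,-20)
E
```

```text
GO [-0.0194, 0.1839, 0.0405] [0.03, 21.13, 0.0] t=49.10 rows>= 3.0
```

Call:
arm_command(deltas=[-0.005, 0.02, 0.01, 0, 10, 0, -0.012, 0.06, 0.025, 0, 20, 0, -0.0194, 0.11, 0.0405, 0, 21, 0, -0.0194, 0.15, 0.0405, 0, 21, 0, -0.0194, 0.175, 0.0405, 0, 21, 0, -0.0194, 0.184, 0.0405, 0, 21, 0, -0.0194, 0.184, 0.0405, 0, 21, 0])

```text
time: 49.98
ee_pos: [0.4615, -0.2991, 0.075]
eef_rot: [-0.696, 0.122, -0.122, 0.697]
ft_force: [0.0, 0.7, 0.0]
width: 0.048
```

```bash
python3 - <<'E'
from h import *
r.camera('top')
s=r.read_state();print(s['ee_pos'],s['width'])
p=shot('wrist'); save(p,'w29'); np.save('w29W.npy',p['W']); a=p['image'][150:280,170:330]
cv2.imwrite('pics/w29z.png',cv2.cvtColor(cv2.resize(cv2.convertScaleAbs(a,alpha=1.6),None,fx=4.5,fy=4.5,interpolation=cv2.INTER_CUBIC),cv2.COLOR_RGB2BGR))
T=tool(); X=T[:3,3].copy(); X[2]=.052
f=lambda q:np.round((w2px(p,q)[::-1]-np.array([170,150]))*4.5)
print('tcp axis at .052',f(X),[f(X+T[:3,0]*a+T[:3,2]*b).tolist() for a,b in [(.005,.01),(-.005,.01),(.005,-.01),(-.005,-.01)]])
go(.4613,-.2989,.032,-20)
E
```

```text
[ 0.4619531 -0.2992753  0.0756449] 0.047999643483722675
tcp axis at .052 [365. 355.] [[402.0, 288.0], [329.0, 288.0], [400.0, 419.0], [330.0, 419.0]]
GO [-0.001, 0.0439, 0.0002] [0.03, 0.1, 0.1] t=50.08 rows>= 0.7
```

View pics/w29z.png

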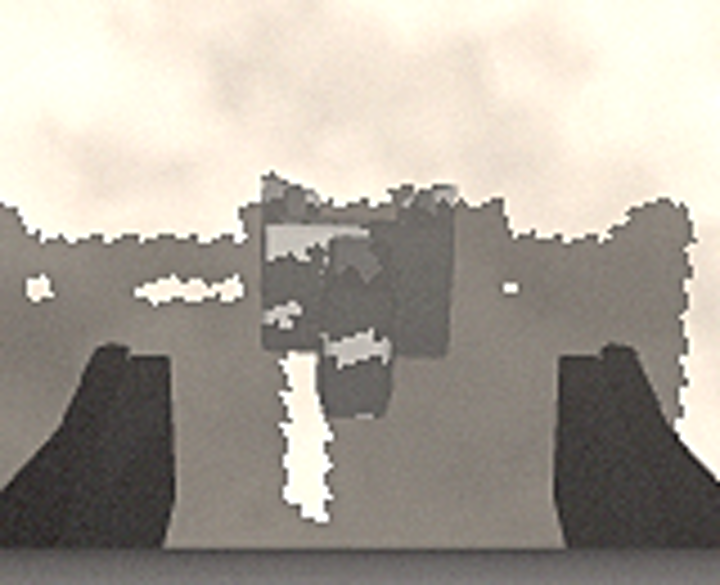

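The tab is aligned with the jaws (u 325 to 392 against axis 365), so descending onto it.

Call:
arm_command(deltas=[-0.0008, 0.015, 0, 0, 0, 0, -0.0008, 0.03, 0, 0, 0, 0, -0.0008, 0.04, 0, 0, 0, 0, -0.0008, 0.044, 0, 0, 0, 0, -0.0008, 0.044, 0, 0, 0, 0])

```text
time: 50.7
ee_pos: [0.4607, -0.2987, 0.0305]
eef_rot: [-0.696, 0.122, -0.122, 0.697]
ft_force: [0.4, 0.6, 0.4]
width: 0.0479
```

Call:
arm_command(deltas=[0, 0, 0, 0, 0, 0, 0, 0, 0, 0, 0, 0, 0, 0, 0, 0, 0, 0, 0, 0, 0, 0, 0, 0, 0, 0, 0, 0, 0, 0], hand=0, grip_force=45)

```text
time: 51.32
ee_pos: [0.4607, -0.2988, 0.0308]
eef_rot: [0.697, -0.122, 0.122, -0.696]
ft_force: [-0.4, -0.6, -1.0]
width: 0.0099
```

Call:
arm_command(deltas=[0, -0.01, 0, 0, 0, 0, 0, -0.04, 0, 0, 0, 0, 0, -0.08, 0, 0, 0, 0, 0, -0.12, 0, 0, 0, 0, 0, -0.15, 0, 0, 0, 0, 0, -0.15, 0, 0, 0, 0])

```text
time: 52.08
ee_pos: [0.462, -0.2993, 0.1837]
eef_rot: [0.697, -0.121, 0.124, -0.696]
ft_force: [0.6, -0.1, -1.6]
width: 0.0099
```

```bash
python3 - <<'E'
from h import *
r.camera('top')
s=r.read_state();print(s['ee_pos'],s['width'])
p=shot('wrist'); save(p,'w30'); a=p['image'][150:280,170:330]
cv2.imwrite('pics/w30z.png',cv2.cvtColor(cv2.resize(cv2.convertScaleAbs(a,alpha=1.6),None,fx=4.5,fy=4.5,interpolation=cv2.INTER_CUBIC),cv2.COLOR_RGB2BGR))
T=tool(); 
f=lambda q:np.round((w2px(p,q)[::-1]-np.array([170,150]))*4.5)
for up in (.02,.0):
    X=T[:3,3]-T[:3,1]*up; print('up',up,f(X),[f(X+T[:3,0]*a+T[:3,2]*b).tolist() for a,b in [(.005,.01),(-.005,.01),(.005,-.01),(-.005,-.01),(.0175,.011),(-.0175,.011)]])
go(.5792,-.053,.16,1.1)
E
```

```text
[ 0.46106834 -0.29899151  0.18189016] 0.009786690168032504
up 0.02 [359. 508.] [[404.0, 427.0], [313.0, 428.0], [403.0, 586.0], [315.0, 586.0], [518.0, 419.0], [199.0, 419.0]]
up 0.0 [359. 427.] [[399.0, 353.0], [318.0, 353.0], [398.0, 498.0], [320.0, 498.0], [501.0, 346.0], [217.0, 346.0]]
GO [0.028, 0.0206, 0.2715] [0.02, -21.0, -0.0] t=52.17 rows>= 4.4
```

View pics/w30z.png

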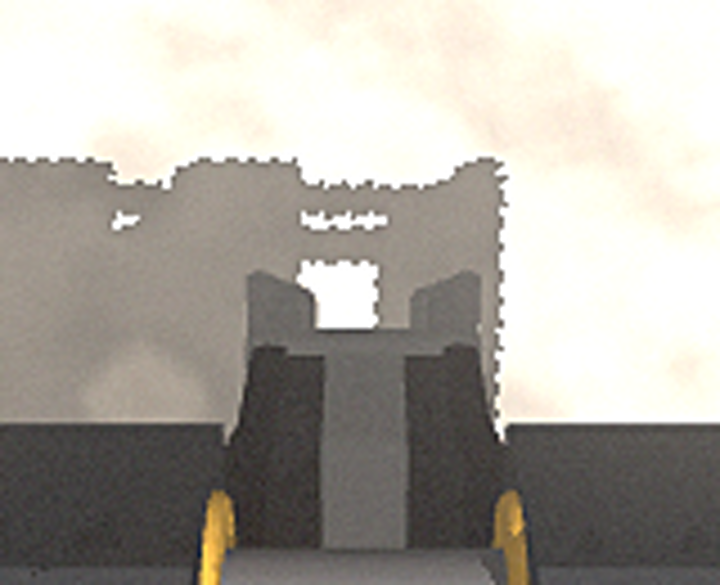

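The clip is held upright (width 9.8 mm), front edge at v≈328, so it is centred in the fingers. Moving above the neck.

Call:
arm_command(deltas=[0.005, 0.005, 0.05, 0, -3, 0, 0.01, 0.008, 0.1, 0, -7, 0, 0.015, 0.012, 0.15, 0, -11, 0, 0.02, 0.016, 0.2, 0, -15, 0, 0.025, 0.02, 0.25, 0, -19, 0, 0.028, 0.0206, 0.2715, 0, -21, 0, 0.028, 0.0206, 0.2715, 0, -21, 0, 0.028, 0.0206, 0.2715, 0, -21, 0])

```text
time: 53.18
ee_pos: [0.5787, -0.0541, 0.1593]
eef_rot: [0.707, 0.006, -0.007, -0.707]
ft_force: [0.4, -0.9, -0.8]
width: 0.0099
```

```bash
python3 - <<'E'
from h import *
r.camera('top');r.camera('top');r.camera('top')
s=r.read_state();print(s['ee_pos'],s['width'])
p=shot('wrist'); save(p,'w31');np.save('w31W.npy',p['W']); a=p['image'][80:280,150:350]
cv2.imwrite('pics/w31z.png',cv2.cvtColor(cv2.resize(cv2.convertScaleAbs(a,alpha=1.3),None,fx=3,fy=3,interpolation=cv2.INTER_CUBIC),cv2.COLOR_RGB2BGR))
go(.5792,-.053,.13,1.1)
E
```

```text
[ 0.57898986 -0.05445659  0.15991674] 0.00975866362362846
GO [0.0001, 0.03, 0.0013] [0.03, -0.1, -0.01] t=53.38 rows>= 0.5
```

View pics/w31z.png

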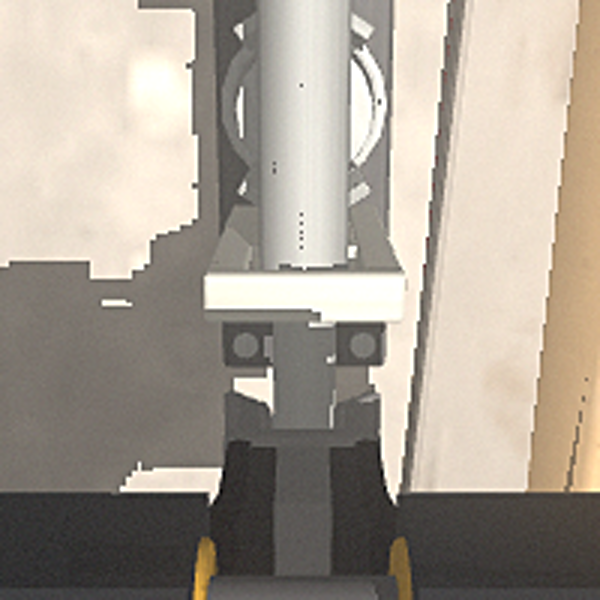

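```bash
python3 - <<'E'
from h import *
p=shot('wrist'); p['W']=np.load('w31W.npy')
f=lambda u,v,z:px2w(p,(80+v/3-.33,150+u/3-.33),z)
for v in (270,278,310,322): print(v,f(305,v,.108))
print('neck edge',f(335,400,.09),f(275,400,.09))
T=tool();print('clip front face rel', [ (w2px(p,T[:3,3]+T[:3,2]*(.011+o)-T[:3,1]*(-.004))[0]-80)*3 for o in (-.002,0,.002)])
E
```

```text
270 [ 0.57897439 -0.02290234  0.108     ]
278 [ 0.57900791 -0.02478398  0.108     ]
310 [ 0.5791437  -0.03240723  0.108     ]
322 [ 0.57919534 -0.03530649  0.108     ]
neck edge [ 0.58746439 -0.06150949  0.09      ] [ 0.5719342  -0.06177746  0.09      ]
clip front face rel [np.float64(443.16514121859), np.float64(433.30728173036687), np.float64(423.3841098690004)]
```

Clip jaws (225 to 383) straddle the neck (275 to 335) centrally. Lowering to contact, then pressing.

Call:
arm_command(deltas=[0, 0.01, 0.0015, 0, 0, 0, 0, 0.02, 0.0015, 0, 0, 0, 0, 0.026, 0.0015, 0, 0, 0, 0, 0.028, 0.0015, 0, 0, 0, 0, 0.028, 0.0015, 0, 0, 0])

```text
time: 54.05
ee_pos: [0.5794, -0.0515, 0.1321]
eef_rot: [-0.707, -0.007, 0.007, 0.707]
ft_force: [1.5, 0.0, -0.4]
width: 0.0096
```

Call:
arm_command(deltas=[0, 0.003, 0, 0, 0, 0, 0, 0.006, 0, 0, 0, 0, 0, 0.009, 0, 0, 0, 0, 0, 0.012, 0, 0, 0, 0, 0, 0.012, 0, 0, 0, 0])

```text
time: 54.68
ee_pos: [0.5792, -0.0516, 0.1199]
eef_rot: [0.707, 0.007, -0.007, -0.707]
ft_force: [-0.2, -0.1, -1.0]
width: 0.0094
```

Call:
arm_command(deltas=[0, 0.003, -0.0012, 0, 0, 0, 0, 0.006, -0.0012, 0, 0, 0, 0, 0.009, -0.0012, 0, 0, 0, 0, 0.012, -0.0012, 0, 0, 0, 0, 0.012, -0.0012, 0, 0, 0, 0, 0.012, -0.0012, 0, 0, 0])

```text
time: 55.42
ee_pos: [0.5794, -0.0528, 0.1079]
eef_rot: [-0.707, -0.007, 0.007, 0.707]
ft_force: [1.9, 0.3, -2.9]
width: 0.0099
```

```bash
python3 - <<'E'
from h import *
s=r.read_state();print(s['ee_pos'],s['width'],s['ft_force'])
p=shot('wrist'); save(p,'w32'); a=p['image'][80:280,150:350]
cv2.imwrite('pics/w32z.png',cv2.cvtColor(cv2.resize(cv2.convertScaleAbs(a,alpha=1.3),None,fx=3,fy=3,interpolation=cv2.INTER_CUBIC),cv2.COLOR_RGB2BGR))
E
```

```text
[ 0.57939329 -0.05278185  0.10789731] 0.00988904088021697 [ 1.88061453  0.25637605 -2.89242745]
```

View pics/w32z.png

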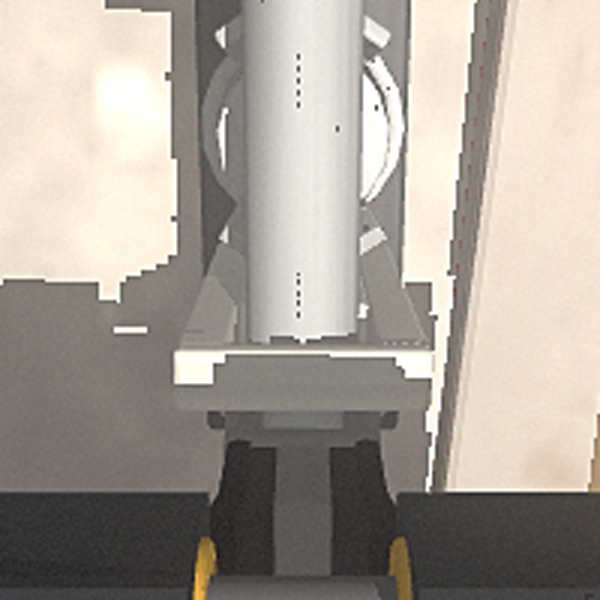

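TCP height 0.1079 means the bore is on the axis if the clip didn't slip. Pressing a bit further to confirm it bottoms out.

Call:
arm_command(deltas=[0, 0.0015, 0, 0, 0, 0, 0, 0.003, 0, 0, 0, 0, 0, 0.004, 0, 0, 0, 0, 0, 0.004, 0, 0, 0, 0])

```text
time: 55.98
ee_pos: [0.5797, -0.0528, 0.1073]
eef_rot: [0.708, 0.007, -0.006, -0.706]
ft_force: [-13.2, -0.7, 30.0]
width: 0.0097
```

30 N after only 0.6 mm, so it is hard home. Unloading, releasing and rising.

Call:
arm_command(deltas=[0, -0.003, 0, 0, 0, 0, 0, -0.003, 0, 0, 0, 0])

```text
time: 56.22
ee_pos: [0.5795, -0.0528, 0.1077]
eef_rot: [0.707, 0.007, -0.007, -0.707]
ft_force: [-3.8, -1.2, 8.2]
width: 0.0095
```

Call:
arm_command(deltas=[0, 0, 0, 0, 0, 0, 0, 0, 0, 0, 0, 0, 0, 0, 0, 0, 0, 0], hand=0.5)

```text
time: 56.6
ee_pos: [0.5793, -0.0527, 0.1069]
eef_rot: [-0.707, -0.007, 0.007, 0.707]
ft_force: [0.1, 0.4, 0.0]
width: 0.0319
```

Call:
arm_command(deltas=[0, -0.02, 0, 0, 0, 0, 0, -0.06, 0, 0, 0, 0, 0, -0.1, -0.02, 0, 0, 0, -0.02, -0.12, -0.06, 0, 0, 0, -0.02, -0.12, -0.09, 0, 0, 0, -0.02, -0.12, -0.09, 0, 0, 0, -0.02, -0.12, -0.09, 0, 0, 0])

```text
time: 57.48
ee_pos: [0.5613, -0.1421, 0.228]
eef_rot: [-0.707, -0.007, 0.007, 0.707]
ft_force: [0.7, 0.0, -0.2]
width: 0.0434
```

```bash
python3 - <<'E'
from h import *
r.camera('top');r.camera('top');r.camera('top')
s=r.read_state();print(s['ee_pos'],s['width'],s['ft_force'])
p=shot('wrist'); save(p,'w33');np.save('w33W.npy',p['W']); a=p['image'][0:210,190:400]
cv2.imwrite('pics/w33z.png',cv2.cvtColor(cv2.resize(a,None,fx=2.85,fy=2.85,interpolation=cv2.INTER_CUBIC),cv2.COLOR_RGB2BGR))
p=shot('scene'); save(p,'s33'); a=p['image'][150:250,180:300]
cv2.imwrite('pics/s33z.png',cv2.cvtColor(cv2.resize(a,None,fx=6,fy=6,interpolation=cv2.INTER_CUBIC),cv2.COLOR_RGB2BGR))
E
```

```text
[ 0.56131651 -0.14167558  0.22744692] 0.043669770365377926 [ 0.19709204 -0.55435331 -0.88768635]
```

View pics/w33z.png

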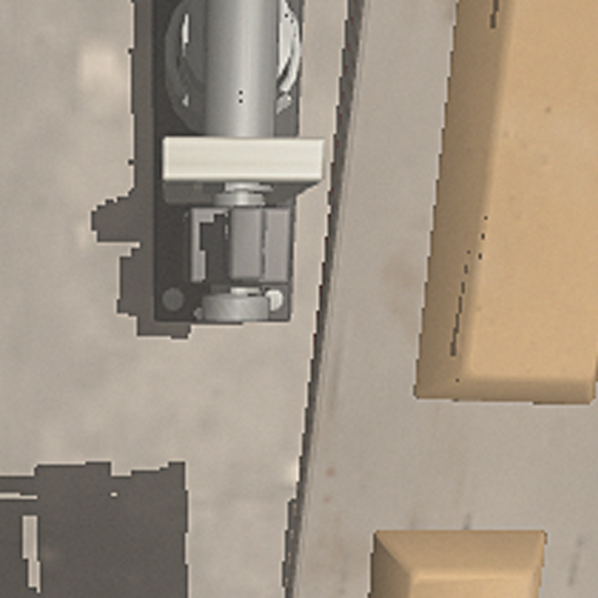

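View pics/s33z.png

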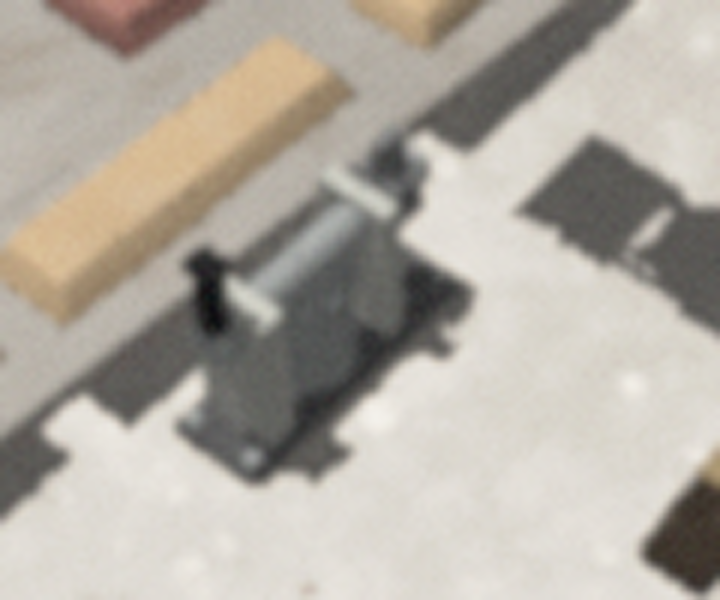

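The clip straddles the neck between the bracket (165 to 323, v≈160) and the end head (237,305). One more look along the bolt, to check the grip position and the tab height.

Call:
arm_command(deltas=[0, -0.01, 0.05, 0, 0, 0, 0, -0.02, 0.1, 0, 0, 0, 0, -0.02, 0.12, 0, 0, 0, 0, -0.02, 0.12, 0, 0, 0, 0, -0.02, 0.12, 0, 0, 0])

```text
time: 58.35
ee_pos: [0.5588, -0.0249, 0.2467]
eef_rot: [0.707, 0.006, -0.006, -0.707]
ft_force: [-0.5, -1.1, 0.1]
width: 0.0433
```

```bash
python3 - <<'E'
from h import *
r.camera('top');r.camera('top');r.camera('top')
p=shot('wrist'); save(p,'w34'); a=p['image'][0:220,190:400]
cv2.imwrite('pics/w34z.png',cv2.cvtColor(cv2.resize(a,None,fx=2.7,fy=2.7,interpolation=cv2.INTER_CUBIC),cv2.COLOR_RGB2BGR))
f=lambda q:np.round((w2px(p,q)[::-1]-np.array([190,0]))*2.7).tolist()
o=np.array([.5779,.0105,0]); Y=np.array([-.0196,.9998,0]); X=np.array([.9998,.0196,0])
print('grip rim', [f(o+Y*(.066+b)+X*a+[0,0,.151]) for a,b in [(-.01,.009),(.01,-.009)]])
print('tab top', [f(o+Y*(-.063+b)+X*a+[0,0,.129]) for a,b in [(-.005,.01),(.005,-.01)]],'if 4mm high',[f(o+Y*(-.063+b)+X*a+[0,0,.133]) for a,b in [(-.005,.01),(.005,-.01)]])
p2=shot('wrist'); p2['W']=np.load('w33W.npy'); f2=lambda q:np.round((w2px(p2,q)[::-1]-np.array([190,0]))*2.85).tolist()
print('w33: tab top', [f2(o+Y*(-.063+b)+X*a+[0,0,.129]) for a,b in [(-.005,.01),(.005,-.01)]],'if 4mm high',[f2(o+Y*(-.063+b)+X*a+[0,0,.133]) for a,b in [(-.005,.01),(.005,-.01)]])
E
```

```text
grip rim [[198.0, 145.0], [268.0, 214.0]]
tab top [[207.0, 555.0], [234.0, 608.0]] if 4mm high [[207.0, 559.0], [235.0, 613.0]]
w33: tab top [[227.0, 199.0], [262.0, 277.0]] if 4mm high [[228.0, 198.0], [264.0, 277.0]]
```

View pics/w34z.png

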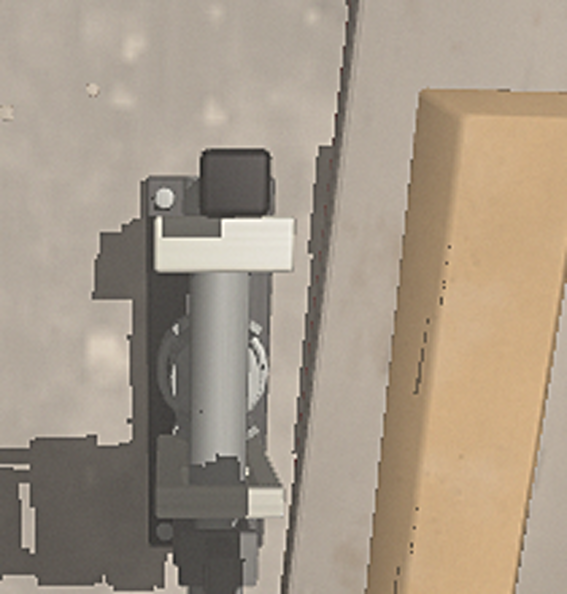

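The bolt is still shut: grip rim at (201..270, 149..216) against prediction (198..268, 145..214). To confirm the clip's height I'll touch down on the tab top with shut fingers; 0.129 m is expected.

```bash
python3 - <<'E'
from h import *
go(.5792,-.0527,.15,1.1)
E
```

```text
GO [0.0199, 0.0969, -0.0289] [0.0, -0.08, -0.01] t=58.60 rows>= 1.6
```

Call:
arm_command(deltas=[0.01, 0.02, -0.015, 0, 0, 0, 0.0199, 0.05, -0.0289, 0, 0, 0, 0.0199, 0.08, -0.0289, 0, 0, 0, 0.0199, 0.095, -0.0289, 0, 0, 0, 0.0199, 0.097, -0.0289, 0, 0, 0, 0.0199, 0.097, -0.0289, 0, 0, 0], hand=0, grip_force=10)

```text
time: 59.35
ee_pos: [0.5797, -0.0515, 0.1512]
eef_rot: [0.707, 0.007, -0.006, -0.707]
ft_force: [-0.2, 0.2, 0.5]
width: 0.0009
```

Call:
arm_command(deltas=[0, 0.005, 0, 0, 0, 0, 0, 0.01, 0, 0, 0, 0, 0, 0.015, 0, 0, 0, 0, 0, 0.018, 0, 0, 0, 0, 0, 0.018, 0, 0, 0, 0])

```text
time: 59.98
ee_pos: [0.5791, -0.0516, 0.1319]
eef_rot: [-0.707, -0.007, 0.007, 0.707]
ft_force: [-0.6, -0.4, 0.5]
width: 0.0006
```

Call:
arm_command(deltas=[0, 0.002, 0, 0, 0, 0, 0, 0.0035, 0, 0, 0, 0, 0, 0.0035, 0, 0, 0, 0])

```text
time: 60.35
ee_pos: [0.5797, -0.0516, 0.1294]
eef_rot: [0.707, 0.007, -0.006, -0.707]
ft_force: [-1.2, 0.0, 5.7]
width: 0.0002
```

Call:
arm_command(deltas=[0, 0.0015, 0, 0, 0, 0, 0, 0.0015, 0, 0, 0, 0])

```text
time: 60.6
ee_pos: [0.5806, -0.0515, 0.1292]
eef_rot: [0.707, 0.008, -0.006, -0.707]
ft_force: [-2.1, -0.6, 13.2]
width: 0.0004
```

Call:
arm_command(deltas=[0, -0.02, 0, 0, 0, 0, 0, -0.06, 0, 0, 0, 0, 0, -0.1, -0.02, 0, 0, 0, 0, -0.12, -0.08, 0, 0, 0, 0, -0.12, -0.08, 0, 0, 0, 0, -0.12, -0.08, 0, 0, 0])

```text
time: 61.35
ee_pos: [0.5807, -0.1313, 0.2475]
eef_rot: [-0.707, -0.007, 0.007, 0.707]
ft_force: [-0.3, 0.1, -0.6]
width: 0.0004
```

```bash
python3 - <<'E'
from h import *
r.camera('top');r.camera('top');r.camera('top')
print(r.read_state()['ee_pos'],r.read_state()['ft_force'])
p=shot('wrist'); save(p,'w35'); a=p['image'][0:220,150:400]
cv2.imwrite('pics/w35z.png',cv2.cvtColor(cv2.resize(a,None,fx=2.7,fy=2.7,interpolation=cv2.INTER_CUBIC),cv2.COLOR_RGB2BGR))
E
```

```text
[ 0.58069522 -0.13009885  0.24706228] [-0.53757833  0.56751092 -0.11016799]
```

View pics/w35z.png

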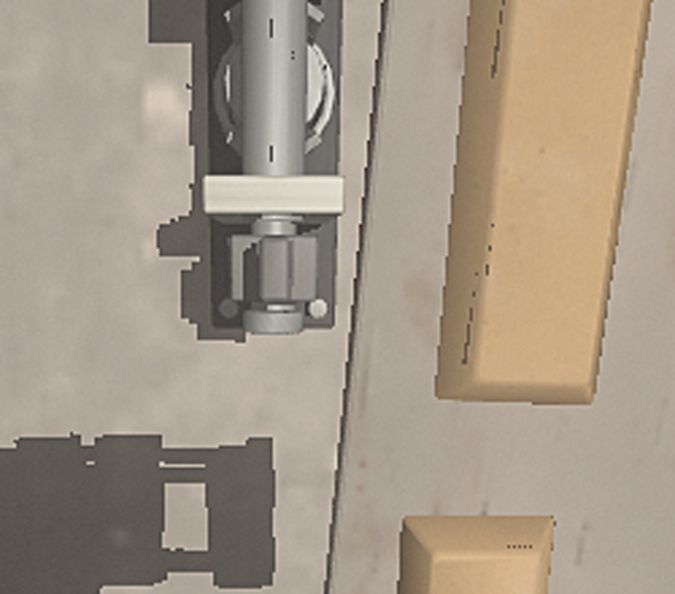

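The clip is upright on the neck at (275,270), between bracket and head, and the robot is clear. Handing in.

```bash
python3 -c "
from bench import r
print(r.close_job())"
```

```text
the job is handed in; nothing more can be done
None
```

The job is handed in at about 61 s of the 210 s allowed. I drew the bolt back to its stop and lowered all five discs flat into the tube. Then I slid the bolt shut and pressed the clip onto the neck.

The last checks agreed:
- **Discs:** the pictures showed each disc flat in the tube, and none were left on the table afterwards.
- **Bolt:** the grip sits 16.06 mm from the bracket centre against a nominal 16 mm, so the bolt is shut. A later look showed it had not moved.
- **Clip:** it met a hard stop with the bore on the bolt's axis, with about 30 N while pressing. I then let go, touched the top of its tab with shut fingers, and read 129.2–129.4 mm against an expected 129 mm.
- **Robot:** it stood clear of everything at hand-in.

Two small things did not match exactly. The second disc brushed the bore wall with about 4 N on the way down. My camera estimates of the magazine's place also differed by about 1 mm between views. Neither affected the fit. I saw no bystander touched, but I did not measure their positions again at the end.

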